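Pin the crank back on the slip roll

TASK

The crank of the bench slip roll sits loose on its drive shaft. Swing it down level, so that its cross hole lines up with the upright hole in the shaft, take the red-handled lock pin from the plywood rack, push it fully home from above with its loop pointing out past the shaft end, and swing the loop down over the shaft end until it snaps shut under the pin. Then crank the handle up a quarter turn, until it stands straight above the shaft and the rolls have turned with it, let go, and leave everything else on the bench where it is.

Things in the scene. Friction and masses are not known exactly. Their poses are not given: they have to be found in the camera images.
- machine: Bench slip roll (three-roll sheet bender), grey-green cast side frames, bolted down: 350 long along its own y, 190 deep, 240 high. Origin: underside centre; z up; x across the rolls (at yaw 0 its -x side faces the robot); the rolls lie along y. The drive shaft (20 diameter, axis along y at x = 0, z = 160) comes out of its +y side frame, whose outer face is at y = 175 and top at z = 222 (screw knobs to 240).
- roll (a joint): Angle of the lower roll and its drive shaft about the machine's +y axis, rad. 0: the 10 mm cross hole in the shaft stands upright (it starts so); positive is the way that lifts the crank handle from level on the -x side over the top. Stiff, about 0.4 N m: it does not follow the unpinned crank.
- crank (a joint): Angle of the crank hub on the drive shaft about the same axis, rad, relative to the shaft. 0: the holes of hub and shaft line up and, with the shaft at its start, the crank arm is level and points to the machine's -x. Positive: the handle stands above level (it starts 0.3 to 0.9). Unpinned, the hub turns round and round on the shaft without driving it, and stays where it is left (drag about 0.17 N m). Once pinned, the shaft follows with about 0.25 rad of play.
- hub_hole (a point): Mouth of the cross hole, in the upper face of the crank's square dark steel hub (32 wide, 32 high, 34 along the shaft), 16 from the shaft axis, 250 along the machine's y. Hole 10 diameter, straight through hub and shaft (32 deep). Axes turn with the crank: z out of the hole along its axis, y outward along the shaft (as the machine's y), -x along the crank arm. Along y from the hole: the hub ends at +12, the shaft end at +20, the crank arm lies at -22 to -10.
- shaft_end (a point): Centre of the outer end face of the drive shaft, 20 diameter; y points outward along the shaft.
- handle_grip (a point): Good place to hold the crank handle, on its axis, 40 from its outer end. The handle is a black round grip, 26 diameter, 102 long, parallel to the shaft (point's y along it), its axis 110 from the shaft axis; this point lies 68 further out along the shaft than the cross hole. The handle spins on its own spindle, so a gripper holding it need not tilt as the crank turns. Axes turn with the crank as those of hub_hole.
- pin: Wire lock pin. Origin: on its axis, on the underside of the steel collar (18 diameter, 4 thick). z runs up the pin. Below: shank 8 diameter, 37 long, its last 8 tapered. Above: neck 10 diameter to 13, then a red round grip 16 diameter from 13 to 46. Starts upright in one of the rack's three holes with the collar on the rack. About 100 g. The loop, when open, points along the pin's +x. Fully home: collar on the hub, origin at hub_hole.
- loop (a joint): Angle of the pin's sprung wire loop, rad. 0: open, level, pointing along the pin's +x (starts so); 1.57: shut, hanging parallel to the shank with its bar under the pin's tip. Over-centre spring: below about 0.7 it springs back open, above it snaps shut; a push of about 1 N on the bar moves it. The loop pivots about the pin's y axis, 8 above the origin; it is 4 mm brass-coloured wire, 44 wide between wire centres, and reaches 48 from pivot to bar.
- loop_bar (a point): Middle of the loop's outer bar, the one that passes over the shaft end and under the pin's tip; z is square to the plane of the loop.
- rack: Plywood block 60 x 170 x 46 high, fixed, with three 10 mm holes 50 apart in a row along its y. Origin: underside centre. It holds the lock pin, a punch and a step drill, in any order.
- punch: Dark steel centre punch standing in the rack, 12 diameter, 60 above it. Origin at the rack's top. Not to be moved.
- step_drill: Brass-coloured stepped drill standing in the rack, 24 diameter, 34 above it. Origin at the rack's top. Not to be moved.
- cuff: Rolled aluminium ring 90 diameter, 50 high, on the bench. Not to be moved.
- wrench: Steel wrench 180 long, lying. Not to be moved.
- screwdriver: Yellow-handled screwdriver 200 long, lying. Not to be moved.
- mallet: Rubber mallet with wooden handle, 260 long, lying. Not to be moved.
- ply_gear: Plywood gear wheel 86 diameter, 6 thick, lying. Not to be moved.
- oil_can: Grey can 56 diameter, 110 high, standing. Not to be moved.
There are look-alikes about, which are no part of the job. What is shaped like the pin but green, orange or purple is not meant.

How it is judged:
By the outcome, as a careful person would: the job done as asked, in the order asked, and still so for the second after the job is handed in, with the robot touching nothing.
It also fails if it takes over 72 s, if anything falls off the work surface, if the arm or the gripper's body presses on something with over 40 N, if the wrist force passes 120 N, or if a joint passes its speed limit or range.

ROBOT

A 6-joint arm with a two-finger parallel gripper is mounted at the origin on the work surface. World frame = base frame: x ahead of the robot, y to its left, z up, the work surface at z = 0. Lengths are in mm, angles in rad, forces in N, time in s.
With the tool pointing down it reaches from about 350 to 875 mm from the base axis. Payload 4.2 kg.
Tool frame: the origin (TCP) lies at the very end of the fingers, on their centre line; the grasp point (between the pads) lies 19 mm behind it; z points along the fingers, y is the direction in which the jaws open and shut (so a half turn about z gives the same grasp; the last joint's range is limited). The gripper opens to 85 mm and grips with 20 to 120 N. Pads are 22 mm wide; open, the fingers measure 114 mm over their backs; the gripper's body (76 mm by 85 mm) begins 54 mm behind the grasp point. The pads swing forward as they close: fully open they stand 13 mm farther back than shut.
Start: joints at [1.372, 0.385, 0.008, 0, -1.194, -0.259], TCP at [276.201, 560.636, 231.312] pointing down, gripper open.
Joint ranges: [-3.14, 3.14], [-1.21, 2.06], [-1.07, 1.41], [-3.16, 2.05], [-2.99, -0.16], [-3.1, 3.1]. Speed limits (rad/s): [2.79, 2.79, 3.14, 3.14, 3.14, 3.14].

INTERFACE

Orientations are given as a unit quaternion [x, y, z, w].
In Python, from bench import arm gives the robot as it stands.
- The arm moves only by the tool apply_moves, never from a script. Its argument "plan" is one flat list of numbers, 5 for each row, row after row: the gripper's target within -1 to 1 (shut at 1, half-way at 0, fully open at -1), then the shift along the world's x, y, z in m, then the turn about the world's z in degrees. A call has 1 to 8 rows; each row is the pose to reach, as a shift and turn from the pose commanded when the call began; what a row does not reach only later rows make up. A row lasts 1/12 s, in which the tool goes at most 41.7 mm and 7.16 degrees, less where a joint would pass 70% of its speed; a pose out of reach is approached as far as the arm can. A call with a gripper value outside its range is refused whole. The fingers move at their own pace and stop on an object; the grip force is fixed at half the most. Time passes only in rows, so rows that repeat a pose let the fingers close. It gives the time, the measured TCP pose, the force and the opening at its end, in the units of the state.
- arm.read_state(): the state, without advancing time (a new reading comes with each control period).
- arm.get_image(name): name is "side" or "top"; returns a dict with "color" (384x512x3 uint8, red, green, blue), "range_z" (384x512 float32, mm along the optical axis (not along the pixel's ray), 0 where there is no reading), "camera_matrix" (3x3 intrinsics, pixels), "k1" (the pictures are not rectified: a ray, as slopes to the right and down, at radius r is drawn at 1 + k1 r^2 times it, then the intrinsics apply), "camera_from_world" (4x4, takes a point from world to camera coordinates). Camera axes: x right, y down, z forward; pixel columns grow to the right and rows downward; lengths in mm; the calibration is good to about 2 mm. A picture is of the moment at which its call begins.
- arm.job_done(): hands the job in, once; it reports no verdict.
The state is a dict: "clock": time; "joints": joint angles; "joint_vel": joint speeds; "joint_efforts": joint torques, N m; "position": TCP position; "ee_rot": TCP orientation; "contact_force": force on the tool from outside, world axes, zero at the start; "wrist_torque": the same for the moment, N m; "gripper_width": finger opening in mm.
Only numpy, scipy, OpenCV 4.12 (cv2) and the standard library are available. Lean on these libraries where they do the work, as an engineer would, in place of code of your own. Each camera call takes 0.05 s, during which the arm holds its last target.

## Working session

There is one attempt and no reset: what is moved stays moved. The work goes in short steps, Python scripts to look and compute and a tool call to move; the robot and the scene stay as the last step left them, time stands still between calls to the robot, and variables do not carry over. Pictures are saved under pics/ and viewed, and the job is handed in when it is done.

Besides the shell and the picture viewer there is one more tool, called after "Call:" in YAML: its name, and indented under it one key for each argument. apply_moves: Moves the arm, as the interface text tells. Its arguments: {"type":"object","properties":{"plan":{"type":"array","items":{"type":"number"}}},"required":["plan"]}

```bash
ls; mkdir -p pics; cat > h.py <<'E'
import numpy as np, cv2
from bench import arm
def grab(name,tag):
    d=arm.get_image(name)
    np.savez(f'pics/{tag}.npz',**{k:np.array(v) for k,v in d.items()})
    cv2.imwrite(f'pics/{tag}.png',d['color'][:,:,::-1])
    return d
def load(tag): return dict(np.load(f'pics/{tag}.npz'))
def ray(d,u,v):
    K=d['camera_matrix'];k1=float(d['k1'])
    x=(u-K[0,2])/K[0,0];y=(v-K[1,2])/K[1,1]
    p=cv2.undistortPoints(np.array([[[u,v]]],float),K,np.array([k1,0,0,0,0.]))[0,0]
    return np.array([p[0],p[1],1.])
def w(d,u,v,z=None):
    r=ray(d,u,v)
    if z is None:
        z=float(d['range_z'][int(round(v)),int(round(u))])
    T=np.linalg.inv(d['camera_from_world'])
    return T[:3,:3]@(r*z)+T[:3,3]
def onplane(d,u,v,Z=None,axis=2):
    r=ray(d,u,v);T=np.linalg.inv(d['camera_from_world'])
    dr=T[:3,:3]@r;o=T[:3,3]
    return o+dr*(Z-o[axis])/dr[axis]
def proj(d,P):
    P=np.atleast_2d(P).astype(float);c=d['camera_from_world']
    pc=P@c[:3,:3].T+c[:3,3];
    return cv2.projectPoints(pc,np.zeros(3),np.zeros(3),d['camera_matrix'],np.array([float(d['k1']),0,0,0,0.]))[0][:,0]
def crop(tag,u0,v0,u1,v1,s,out):
    im=cv2.imread(f'pics/{tag}.png')[v0:v1,u0:u1]
    cv2.imwrite(f'pics/{out}.png',cv2.resize(im,None,fx=s,fy=s,interpolation=cv2.INTER_CUBIC))
E
python3 - <<'E'
from h import *
print(arm.read_state())
for n in('side','top'):
    d=grab(n,n+'0');print(n,d['camera_matrix'],d['k1'],np.linalg.inv(d['camera_from_world']).round(3))
E
```

```text
pics
{'clock': 0.0, 'joints': array([ 1.37157289e+00,  3.85542599e-01,  6.63779263e-03, -4.82968755e-04,
       -1.19398401e+00, -2.58574558e-01]), 'joint_vel': array([ 1.15145314e-03, -8.69444320e-06,  6.62858574e-04, -1.12715420e-04,
       -2.10725705e-03, -1.50719760e-03]), 'joint_efforts': array([-3.97905260e-04, -3.92289877e+01,  1.88394517e+01,  4.18602750e+00,
       -4.77122376e-03,  1.02427762e-05]), 'position': array([275.9789741 , 560.1283124 , 230.23706007]), 'ee_rot': array([ 9.73896032e-01, -2.26992011e-01, -1.93307094e-04,  1.05244498e-03]), 'contact_force': array([ 0.25403268,  1.04454938, -0.61594519]), 'wrist_torque': array([0.01832914, 0.02337896, 0.0136813 ]), 'gripper_width': 85.38614952845249}
side [[375.81443871   0.         254.3190029 ]
 [  0.         375.81443871 194.02567237]
 [  0.           0.           1.        ]] -0.10263492954036044 [[-9.70000e-01 -1.44000e-01  1.97000e-01  2.63849e+02]
 [-2.43000e-01  6.24000e-01 -7.43000e-01  9.55527e+02]
 [-1.60000e-02 -7.68000e-01 -6.40000e-01  9.75580e+02]
 [ 0.00000e+00  0.00000e+00  0.00000e+00  1.00000e+00]]
top [[491.63627659   0.         260.6210157 ]
 [  0.         491.63627659 194.29326244]
 [  0.           0.           1.        ]] -0.03496464230696512 [[-4.000000e-03 -9.940000e-01  1.090000e-01  3.485640e+02]
 [-1.000000e+00  4.000000e-03  6.000000e-03 -4.701400e+01]
 [-6.000000e-03 -1.090000e-01 -9.940000e-01  1.802762e+03]
 [ 0.000000e+00  0.000000e+00  0.000000e+00  1.000000e+00]]
```

View pics/side0.png

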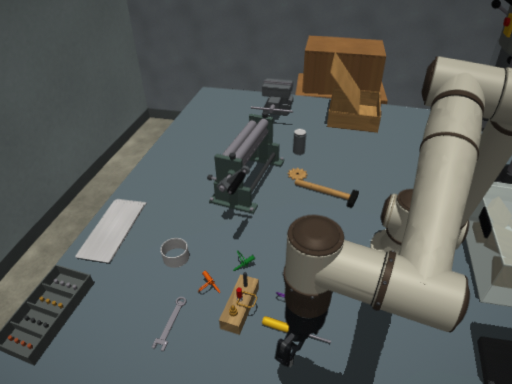

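View pics/top0.png

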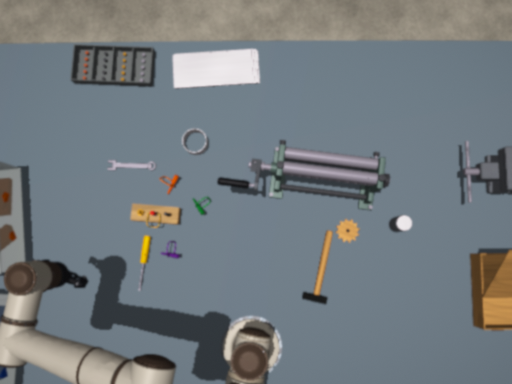

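The side view shows the machine around (245,165) with the crank end towards the camera at (225,185), and the rack at (240,303). The top view shows the rack at (155,214), the crank handle at (233,182) and the hub at about (258,172). I'll enlarge these.

```bash
python3 - <<'E'
from h import *
crop('side0',195,255,295,335,7,'c1')
crop('side0',190,110,290,215,5.7,'c2')
crop('top0',120,130,280,230,5,'c3')
E
```

```text
(no output)
```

View pics/c1.png

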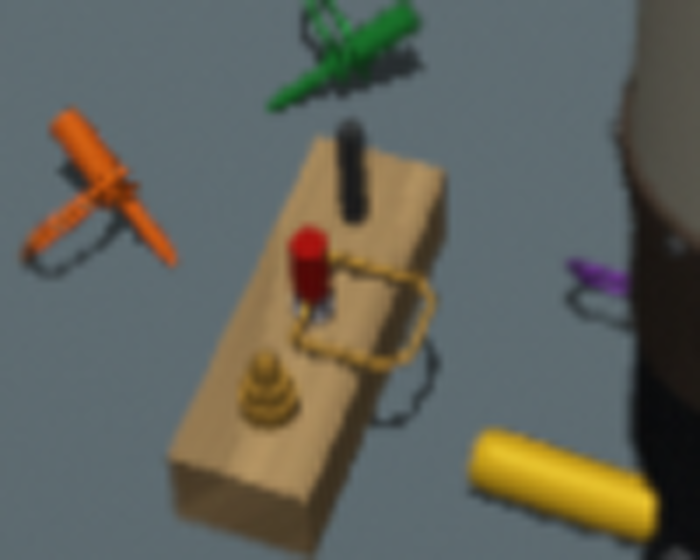

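View pics/c2.png

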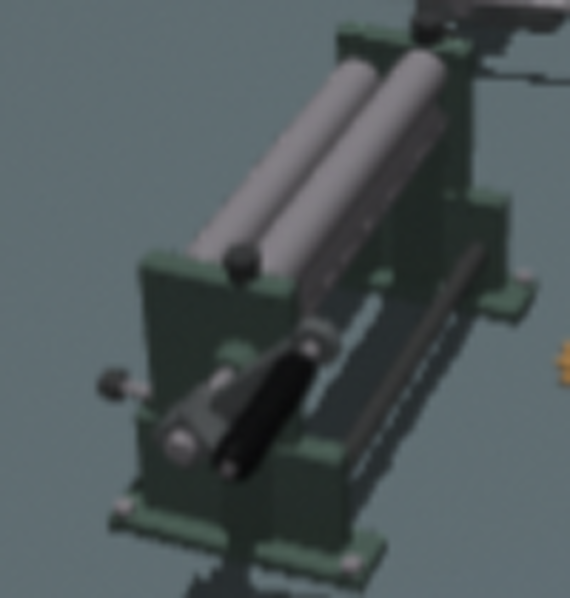

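View pics/c3.png

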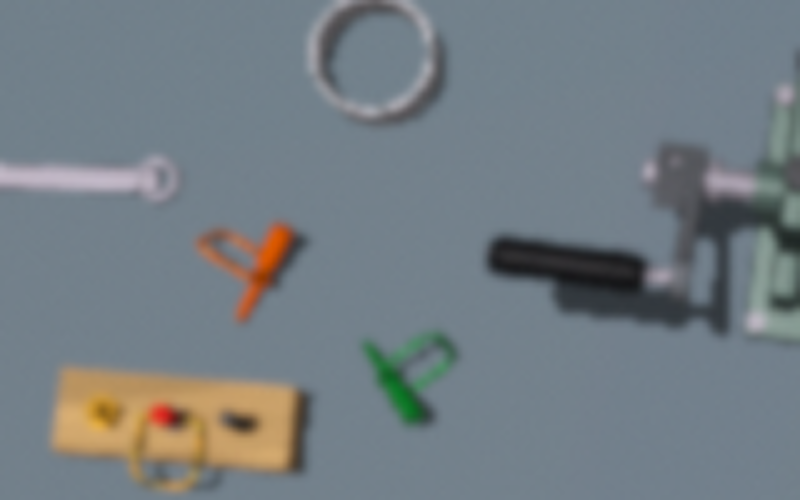

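```bash
python3 - <<'E'
from h import *
for t in('top0','side0'):
    d=load(t)
    print(t)
    pts={'top0':{'rackTL':(132,204),'rackTR':(180,207.5),'rackBR':(178,224),'rackBL':(130.5,220),'bench':(220,110),'handle_out':(219,181),'handle_mid':(233,182.5),'hub':(256,163.5),'hub2':(258,166),'pin':(153,213)},
     'side0':{'bench':(150,300),'shaftend':(221.5,187),'handle_out':(230.5,192),'handle_mid':(238,182),'pintop':(239.3,289.5),'rackc':(235,310)}}[t]
    for k,(u,v) in pts.items():
        print(k,d['range_z'][int(round(v)),int(round(u))],w(d,u,v).round(1))
    z=d['range_z']
# cloud of machine in top
d=load('top0')
import itertools
P=[]
for v in range(125,225):
    for u in range(210,400):
        if d['range_z'][v,u]>0: 
            p=w(d,u,v); P.append([u,v,*p,*d['color'][v,u]])
np.save('pics/cloud_top.npy',np.array(P))
d=load('side0');P=[]
for v in range(100,260):
    for u in range(150,320):
        if d['range_z'][v,u]>0: 
            p=w(d,u,v); P.append([u,v,*p,*d['color'][v,u]])
np.save('pics/cloud_side.npy',np.array(P))
for n in('top','side'):
    P=np.load(f'pics/cloud_{n}.npy')
    b=P[np.abs(P[:,4])<30]; print(n,len(P),'bench z med',np.median(b[:,4]),b[:,4].std())
E
```

```text
top0
rackTL 1769.4321 [508.9 427.1  42.9]
rackTR 1810.3123 [ 4.992e+02  2.605e+02 -2.000e-01]
rackBR 1788.0732 [437.6 264.3  15.4]
rackBL 1807.1049 [453.7 443.   -0.9]
bench 1850.0256 [ 8.67e+02  1.15e+02 -5.00e-01]
handle_out 1570.0123 [562.9  94.5 247.6]
handle_mid 1563.2726 [557.   49.4 253.5]
hub 1645.418 [630.9 -22.8 178.6]
hub2 1640.8591 [621.8 -29.5 182.1]
pin 1717.063 [472.6 339.4  91.1]
side0
bench 1140.8741 [ 7.534e+02  3.900e+02 -6.000e-01]
shaftend 1294.3549 [631.5   6.1 168. ]
handle_out 1165.8717 [565.6 103.2 235.8]
handle_mid 1193.5852 [554.2  57.4 242.2]
pintop 1057.065 [474.  349.   92.3]
rackc 1038.9073 [473.8 398.6  62.9]
top 18918 bench z med -0.12156652863382078 5.2232614444668695
side 27095 bench z med -1.6281934852344193 5.03034122780342
```

```bash
python3 - <<'E'
from h import *
from scipy.optimize import least_squares
for n in('top','side'):
    P=np.load(f'pics/cloud_{n}.npy'); X=P[:,2:5]; C=P[:,5:]
    m=(C.max(1)<45)&(X[:,2]>195)&(np.abs(X[:,1]-60)<75)&(np.abs(X[:,0]-560)<50)
    H=X[m];print(n,'handle',len(H),H.min(0).round(1),H.max(0).round(1))
    np.save(f'pics/h_{n}.npy',H)
    def res(q,H=H):
        c=np.array([q[0],50,q[1]]);dv=np.array([np.sin(q[2]),np.cos(q[2]),q[3]]);dv/=np.linalg.norm(dv)
        r=H-c;r=r-np.outer(r@dv,dv);return np.linalg.norm(r,axis=1)-13
    s=least_squares(res,[560,240,0,0],loss='soft_l1',f_scale=1.5);print(s.x.round(4),np.median(np.abs(s.fun)))
    s=least_squares(lambda q:res([*q,0]),[560,240,0],loss='soft_l1',f_scale=1.5);print(s.x.round(4),np.median(np.abs(s.fun)))
    # end-range along axis
    dv=np.array([np.sin(s.x[2]),np.cos(s.x[2])]);t=(H[:,:2]-[s.x[0],50])@dv;print('along',np.percentile(t+50,[0,1,5,95,99,100]).round(1))
E
```

```text
top handle 149 [540.3   5.  233.9] [569.8  94.8 258.4]
[5.589270e+02 2.365939e+02 1.237000e-01 1.920000e-02] 2.0714591583817974
[5.589514e+02 2.365692e+02 1.174000e-01] 1.9100362485221325
along [ 4.   4.2  7.1 91.  94.7 95.4]
side handle 186 [545.8 -15.  213.7] [579.5 108.1 250.2]
[ 5.619031e+02  2.340642e+02  1.202000e-01 -1.300000e-03] 1.0572086411276898
[5.618996e+02 2.340543e+02 1.208000e-01] 1.0863895820283043
along [-14.7 -13.8   7.2 103.8 105.7 107.7]
```

```bash
python3 - <<'E'
from h import *
# print depth/height map from top around hub
d=load('top0')
for v in range(156,192):
    print(v,' '.join('%4d'%w(d,u,v)[2] if d['range_z'][v,u]>0 else '   .' for u in range(246,280)))
E
```

```text
156   -2    4    3    0    1    0    0   10   -1   -6   -1    0    9    0    1   -3    .    0   -6   -2   -2   -8    1    0   -6   10    0   -3   15   17   10   11  222  217
157    2   -5   -1    4    4    7    1   -3   -2    0   -1    2    9   -6    7    0    0    1    0    0    2    0    1    5    2    0    2    0    9   17   10   14  220  218
158    2   -1    4   -3    3    0   -2   -5   -1   -6    1    2   -7   -2    0    5   -6    0    3   -3   -1    6   -3    4    8    0    2    0   15   13    9   17  221  226
159   -9    0   -2   -4   -3   -3  165  162  165  163  155  165  158  155    2    0    2    6   -1    2    3   -3    0   -2    2   -8   -5    8    9   11    6    9  216  228
160   -9    2  -11   -6    4   -5  167  165  160  165  169  170  155  166  166  166   -7    1   -5    0    8   -4   -5    7    1    1   -3   11   23   14    9   48  221  217
161    0    5    1   -2    5  175  175  168  163  165  180  168  166  171  169  169    4   -8    0   -2   -2    5    2   -2   -6    0   -5   13    6   11   21  148  219  247
162    9    2    5  158  156  174  176  170  165  172  1
[... 4463 characters left out ...]
  95
188  235    2    0   -1    2    2    2    4  248  244  250  239    3   -4    5   -1   -3    2    4    3   -7    9   -3   -1    .   10   14   13   96   94  100  101   91  100
189   -3   -3    7    1    0   -6   -1    1  248  243  243   -3   -2    0    0    0    2    .    1    2   -5   -6    2    0   21   11   14   20   88  100   98  106   88   96
190   -5   -3    0   -3    2   -8    .   -2  235  239  231   -3    3    1    4    0    1    3   -2    7   -5   -4    1   19   12   13   18   12   69   76   81   87   78    7
191    0   -4    4    0    7   -2   -3   -2    1    0   -1    5   -4   -3    3    0    0    0   -6    0   -9   -2   -4   12   16   12   14   20   38   39   49   37   48   14
```

```bash
python3 - <<'E'
from h import *
from scipy.optimize import least_squares
yaw=-0.12
for n in('top','side'):
    P=np.load(f'pics/cloud_{n}.npy'); X=P[:,2:5]; C=P[:,5:]
    e=np.array([-np.sin(yaw),np.cos(yaw)]);f=np.array([np.cos(yaw),np.sin(yaw)])
    s=X[:,:2]@e; t=X[:,:2]@f
    print(n)
    # frame top z~222 greenish
    g=(C[:,1]>C[:,0]*1.08)&(X[:,2]>205)&(X[:,2]<235)
    print('frame top s hist',np.histogram(s[g],bins=np.arange(-520,0,10))[0], 't',np.percentile(t[g],[2,50,98]).round(1))
    m=(X[:,2]>120)&(C[:,1]<C[:,0]*1.08)&(s<-140-30)&(s>-420)
    h=np.histogram(t[m],bins=np.arange(480,760,10));
    print(list(zip(h[1].astype(int),h[0])))
    for a in range(540,720,10):
        k=m&(t>=a)&(t<a+10)
        if k.sum()>20: print(a,np.percentile(X[k,2],[10,50,90]).round(0))
E
```

```text
top
frame top s hist [ 0  0  0  0  0  0  0  0  0  0  0  0  0  4  1 47 79 49  0  0  0  0  0  0
  0  0  0  0  0  0  0  0  0  0  0  0  0  0  0  0  0  0  0  0  0  0  0  0
 40 76 31] t [583.8 647.5 691.1]
[(np.int64(480), np.int64(0)), (np.int64(490), np.int64(0)), (np.int64(500), np.int64(0)), (np.int64(510), np.int64(0)), (np.int64(520), np.int64(0)), (np.int64(530), np.int64(0)), (np.int64(540), np.int64(0)), (np.int64(550), np.int64(0)), (np.int64(560), np.int64(0)), (np.int64(570), np.int64(0)), (np.int64(580), np.int64(0)), (np.int64(590), np.int64(0)), (np.int64(600), np.int64(260)), (np.int64(610), np.int64(214)), (np.int64(620), np.int64(196)), (np.int64(630), np.int64(145)), (np.int64(640), np.int64(11)), (np.int64(650), np.int64(122)), (np.int64(660), np.int64(176)), (np.int64(670), np.int64(159)), (np.int64(680), np.int64(140)), (np.int64(690), np.int64(27)), (np.int64(700), np.int64(0)), (np.int64(710), np.int64(2)), (np.int64(720), np.int64(5)), (np.int64(730), np.int64(0)), (np.int64(740), np.int64(0))]
600 [164. 203. 214.]
610 [210. 216. 224.]
620 [212. 217. 234.]
630 [207
[... 658 characters left out ...]
p.int64(0)), (np.int64(580), np.int64(0)), (np.int64(590), np.int64(0)), (np.int64(600), np.int64(138)), (np.int64(610), np.int64(146)), (np.int64(620), np.int64(71)), (np.int64(630), np.int64(32)), (np.int64(640), np.int64(3)), (np.int64(650), np.int64(30)), (np.int64(660), np.int64(90)), (np.int64(670), np.int64(57)), (np.int64(680), np.int64(40)), (np.int64(690), np.int64(3)), (np.int64(700), np.int64(0)), (np.int64(710), np.int64(0)), (np.int64(720), np.int64(0)), (np.int64(730), np.int64(0)), (np.int64(740), np.int64(0))]
600 [159. 192. 206.]
610 [169. 209. 216.]
620 [213. 216. 236.]
630 [210. 213. 215.]
650 [181. 185. 189.]
660 [186. 193. 197.]
670 [196. 198. 200.]
680 [195. 197. 198.]
```

```bash
python3 - <<'E'
from h import *
crop('top0',240,130,400,215,5,'c4')
E
```

```text
(no output)
```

View pics/c4.png

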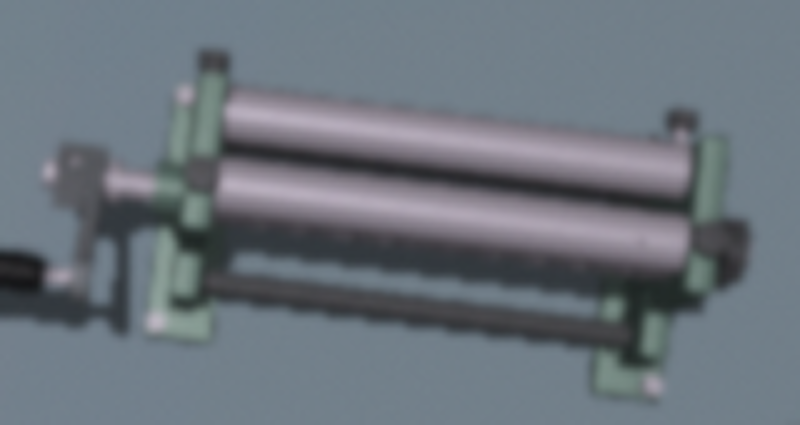

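```bash
python3 - <<'E'
from h import *
from scipy.optimize import least_squares
yaw=-0.12
e=np.array([-np.sin(yaw),np.cos(yaw)]);f=np.array([np.cos(yaw),np.sin(yaw)])
for n in('top','side'):
    P=np.load(f'pics/cloud_{n}.npy'); X=P[:,2:5]; C=P[:,5:]
    s=X[:,:2]@e; t=X[:,:2]@f
    for lo,hi,zl,c in((600,640,185,620),(652,695,180,672)):
        m=(C[:,1]<C[:,0]*1.08)&(s<-150)&(s>-400)&(t>lo)&(t<hi)&(X[:,2]>zl)
        H=X[m]
        # project: q= t offset at s=-275, z axis, yaw, R
        def res(q):
            S=H[:,:2]@e+275;T=H[:,:2]@f-q[0]-q[2]*S
            return np.hypot(T,H[:,2]-q[1])-q[3]
        r=least_squares(res,[c,190,0,24],loss='soft_l1',f_scale=2)
        print(n,m.sum(),'t',r.x[0].round(2),'z',r.x[1].round(2),'yaw',(yaw-r.x[2]).round(4),'R',r.x[3].round(2),np.median(np.abs(r.fun)).round(2))
E
```

```text
top 785 t 621.93 z 201.91 yaw -0.1297 R 17.05 2.02
top 682 t 673.73 z 183.75 yaw -0.132 R 17.55 1.85
side 300 t 624.57 z 197.46 yaw -0.1349 R 18.54 1.09
side 247 t 676.74 z 180.17 yaw -0.1297 R 18.41 1.06
```

```bash
python3 - <<'E'
from h import *
yaw=-0.131
e=np.array([-np.sin(yaw),np.cos(yaw)]);f=np.array([np.cos(yaw),np.sin(yaw)])
d=load('top0')
for u,v,z in((266.5,166.6,170),(249.5,164.7,170),(248.3,164.5,160)):
    p=onplane(d,u,v,z);print(p.round(1),'t,s',p[:2]@f,p[:2]@e)
d=load('side0')
p=onplane(d,221.17,186.95,160);print(p,'t,s',p[:2]@f,p[:2]@e)
# dump intensity across shaft cols in top
d=load('top0');g=d['color'].astype(int).sum(2)
for v in range(158,175): print(v,g[v,244:272])
crop('top0',240,150,285,195,14,'c5');crop('side0',205,160,255,205,14,'c6')
E
```

```text
[621.7 -57.9 170. ] t,s 623.9094962941402 23.75593173313763
[628.4  -0.8 170. ] t,s 623.1330050717606 81.30433392788414
[630.8   3.6 160. ] t,s 624.9644483327473 85.92842332545017
[636.32733602  -3.26877298 160.        ] t,s 631.3021186728398 79.8798998589332
158 [385 383 386 382 383 384 379 366 339 330 333 338 344 347 351 357 361 368
 380 380 382 381 382 382 383 380 381 382]
159 [384 384 385 385 384 382 373 348 310 293 291 295 297 301 305 316 327 345
 367 380 382 383 383 385 382 382 380 379]
160 [385 382 385 383 384 384 372 338 289 273 281 284 276 272 275 280 290 319
 357 376 378 381 381 382 380 382 380 370]
161 [384 385 382 386 387 393 380 331 282 275 304 312 287 269 267 267 273 305
 352 369 369 377 383 383 381 378 374 354]
162 [383 383 384 385 398 426 412 339 281 285 322 323 294 270 262 262 268 303
 359 370 364 371 376 380 380 374 360 321]
163 [385 385 382 385 419 477 457 360 288 278 297 294 279 267 263 265 275 322
 383 392 376 376 380 376 370 363 347 305]
164 [384 385 384 389 433 496 470 369 295 275 276 270 268 264 265 270 299 368
 427 438 417 407 404 397 388 374 352 319]
165 [38
[... 482 characters left out ...]
384 384 381 367 335 300 284 280 278 270 261 261 260 242 227 258
 296 291 271 271 285 297 314 327 317 298]
170 [385 381 383 384 381 369 338 308 293 288 279 267 256 257 255 231 201 207
 228 222 205 198 206 213 231 254 253 245]
171 [385 382 382 384 382 371 353 334 322 315 299 268 249 253 252 225 190 178
 184 184 177 173 176 176 185 195 202 204]
172 [385 385 383 382 383 380 372 369 360 354 328 276 246 252 249 219 186 173
 171 173 172 168 170 170 173 171 173 172]
173 [383 384 384 384 383 380 380 379 378 375 350 301 265 252 245 211 180 173
 173 170 168 171 170 170 173 170 168 160]
174 [386 384 383 382 382 380 381 382 382 381 367 327 285 265 242 201 176 170
 170 170 170 168 175 176 189 193 190 182]
```

View pics/c5.png

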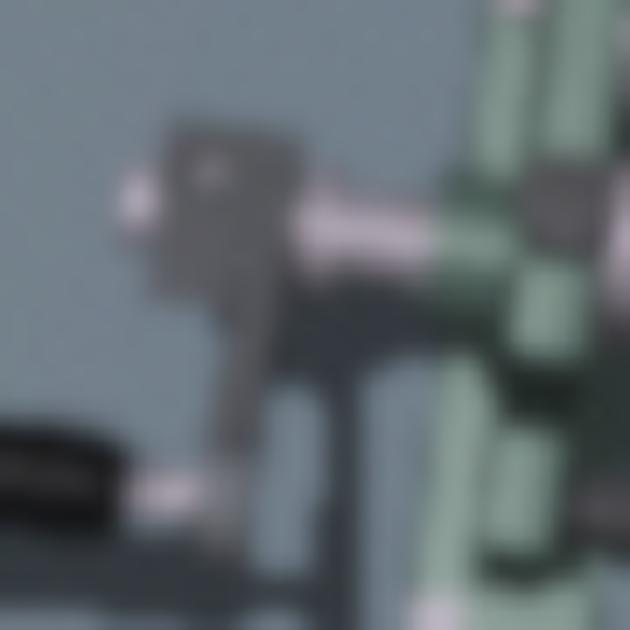

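View pics/c6.png

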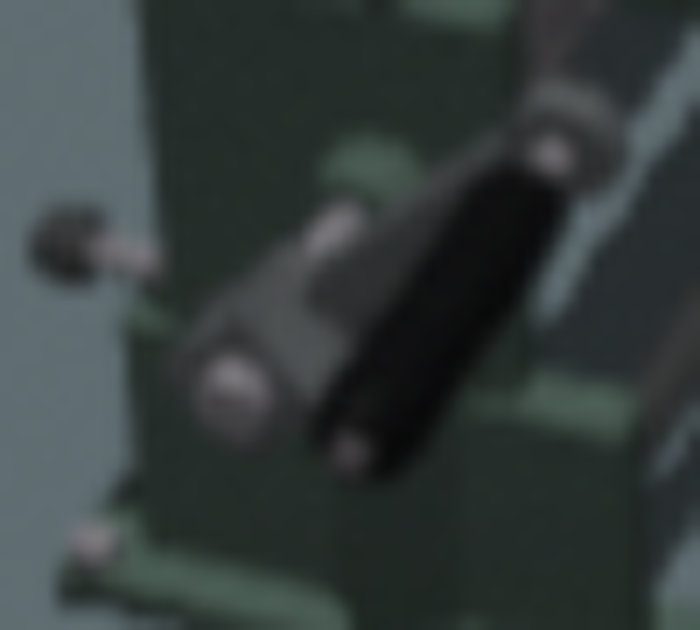

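```bash
python3 - <<'E'
from h import *
yaw=-0.131
e=np.array([-np.sin(yaw),np.cos(yaw)]);f=np.array([np.cos(yaw),np.sin(yaw)])
d=load('side0')
for q in((221.25,187.9),(221.25,187.4)):
  p=onplane(d,*q,160);print(p,'t,s',p[:2]@f,p[:2]@e)
# triangulate shaft end between cams: side px (221.25,187.7), top shaft end: left edge col ~247.7?
d2=load('top0')
for n,dd in(('top',d2),('side',d)):
  print(n,proj(dd,[[631,0,160],[276,560.1,230.2]]))
# model-driven: predicted features
def model(t0,s0,th):
    M=lambda x,y,z: np.array([*( (t0+x)*f+(s0+y)*e ),z])
    c,s=np.cos(th),np.sin(th)
    R=lambda a,y,h: M(-a*c - 0*h + h*s*0 + (h*s), y, 160+a*s+h*c)  # a along arm, h along hole axis
    return dict(shaft_end=M(0,270,160),hole=R(0,250,16),hout=R(110,358,0),hin=R(110,256,0))
for th in(.7,.75,.8):
  m=model(627,81-270,th)
  for k,P in m.items(): print(th,k,P.round(1),'top',proj(d2,P).round(1),'side',proj(d,P).round(1))
E
```

```text
[634.42326418   1.70387353 160.        ] t,s 628.7648062422809 84.5612189563389
[635.28062218  -0.94227058 160.        ] t,s 629.9604724627337 82.04974056671556
top [[249.35013889 164.44650964]
 [ 73.33552499 271.62480342]]
side [[222.33883974 187.73820056]
 [300.10002696 348.67508925]]
0.7 shaft_end [632.2  -1.6 160. ] top [[249.8 164.1]] side [[222.1 187.4]]
0.7 hole [639.8 -22.8 172.2] top [[256.  161.2]] side [[221.7 180.7]]
0.7 hout [560.3  96.6 230.9] top [[218.8 182.5]] side [[232.8 192.1]]
0.7 hin [547.   -4.5 230.9] top [[250.1 186.5]] side [[245.4 173.8]]
0.75 shaft_end [632.2  -1.6 160. ] top [[249.8 164.1]] side [[222.1 187.4]]
0.75 hole [640.4 -22.8 171.7] top [[256.  161.1]] side [[221.5 180.8]]
0.75 hout [563.9  96.2 235. ] top [[218.8 181.2]] side [[231.7 190.9]]
0.75 hin [550.6  -5.  235. ] top [[250.3 185.2]] side [[244.3 172.6]]
0.8 shaft_end [632.2  -1.6 160. ] top [[249.8 164.1]] side [[222.1 187.4]]
0.8 hole [641.  -22.9 171.1] top [[256.1 160.9]] side [[221.4 180.9]]
0.8 hout [567.7  95.7 238.9] top [[218.9 179.9]] side [[230.5 189.6]]
0.8 hin [554.4  -5.5 238.9] top [[250.4 183.8]] side [[243.2 171.4]]
```

Call:
apply_moves:
  plan: [-1, 0.02, -0.035, 0.01, -7, -1, 0.04, -0.07, 0.02, -14, -1, 0.06, -0.105, 0.03, -21, -1, 0.08, -0.14, 0.04, -28, -1, 0.1, -0.175, 0.049, -35, -1, 0.12, -0.21, 0.049, -42, -1, 0.14, -0.245, 0.049, -49, -1, 0.16, -0.28, 0.049, -56]

```text
clock: 0.77
position: [436.5, 278.7, 280.3]
ee_rot: [0.752, -0.66, -0.0, 0.0]
contact_force: [0.7, -0.3, 0.4]
gripper_width: 85.4
```

Call:
apply_moves:
  plan: [-1, 0.02, -0.036, 0, -7, -1, 0.04, -0.072, 0, -13, -1, 0.06, -0.108, 0, -15.3, -1, 0.08, -0.144, 0, -15.3, -1, 0.1, -0.18, 0, -15.3, -1, 0.125, -0.22, 0, -15.3, -1, 0.125, -0.22, 0, -15.3]

```text
clock: 1.35
position: [563.0, 55.8, 279.3]
ee_rot: [-0.657, 0.754, -0.0, -0.001]
contact_force: [-0.1, 0.1, -0.6]
gripper_width: 85.1
```

```bash
python3 - <<'E'
from h import *
s=arm.read_state();print(s['position'],s['joints'],s['joint_vel'])
grab('top','t1');grab('side','s1')
s=arm.read_state();print(s['position'],s['joints'],s['ee_rot'],s['clock'])
crop('t1',190,130,290,205,7,'c7');crop('s1',170,110,300,215,6,'c8')
E
```

```text
[563.0375488   55.82567966 279.34561874] [ 3.85713129e-01  2.54076995e-01 -6.04257713e-02  1.06575919e-03
 -1.25790013e+00 -5.23325762e-01] [-0.04771037  0.02618177  0.03330076 -0.03281432 -0.01827928  0.04564966]
[561.52228085  58.81510155 279.25626864] [ 3.91139909e-01  2.52344328e-01 -6.24591072e-02 -3.42248311e-04
 -1.25787313e+00 -5.26410909e-01] [-6.57660883e-01  7.53313515e-01  4.55792246e-04 -8.38192106e-04] 1.45
```

View pics/c7.png

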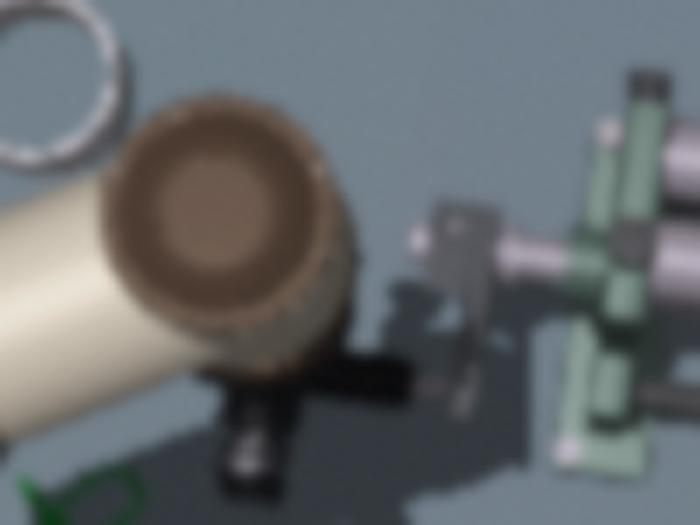

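View pics/c8.png

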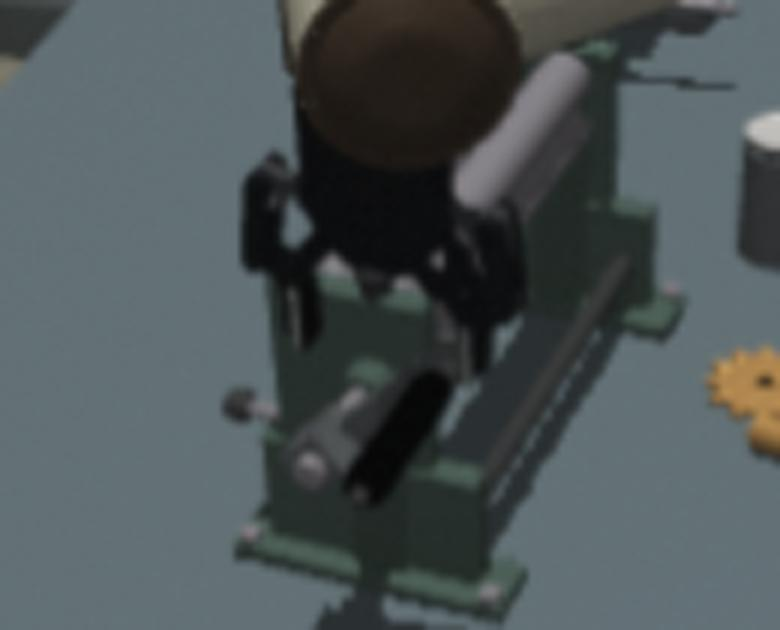

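Call:
apply_moves:
  plan: [-1, 0, 0, -0.02, 0, -1, 0, 0, -0.045, 0, -1, 0, 0, -0.063, 0, -1, 0, 0, -0.063, 0, 1, 0, 0, -0.063, 0, 1, 0, 0, -0.063, 0, 1, 0, 0, -0.063, 0, 1, 0, 0, -0.063, 0]

```text
clock: 2.12
position: [561.8, 61.2, 218.9]
ee_rot: [-0.659, 0.752, -0.001, 0.001]
contact_force: [0.4, 0.2, 0.1]
gripper_width: 38.6
```

Call:
apply_moves:
  plan: [1, 0, 0, 0, 0, 1, 0, 0, 0, 0, 1, 0, 0, 0, 0, 1, 0, 0, 0, 0]

```text
clock: 2.45
position: [561.3, 61.0, 218.0]
ee_rot: [-0.659, 0.752, 0.0, 0.001]
contact_force: [-1.5, 3.1, 3.2]
gripper_width: 24.3
```

```bash
python3 - <<'E'
from h import *
grab('top','t2');grab('side','s2')
s=arm.read_state();print(s)
crop('s2',170,110,300,215,6,'c8')
E
```

```text
{'clock': 2.55, 'joints': array([ 3.95031341e-01,  2.92119179e-01, -1.64568685e-01, -6.38299370e-04,
       -1.11358565e+00, -5.26154649e-01]), 'joint_vel': array([-0.00125183,  0.00121119, -0.00168618, -0.00095298, -0.00023896,
       -0.00296529]), 'joint_efforts': array([ -1.8932835 , -31.7032063 ,  17.35282481,   4.58807811,
         0.34565298,   0.04461607]), 'position': array([561.10281301,  61.00180955, 217.77252349]), 'ee_rot': array([-6.59155815e-01,  7.52006291e-01,  1.88009277e-04,  3.39137484e-04]), 'contact_force': array([-2.76976045,  3.21129709,  4.17820525]), 'wrist_torque': array([ 0.90810836,  0.83053708, -0.06574289]), 'gripper_width': 24.512950750062974}
```

View pics/c8.png

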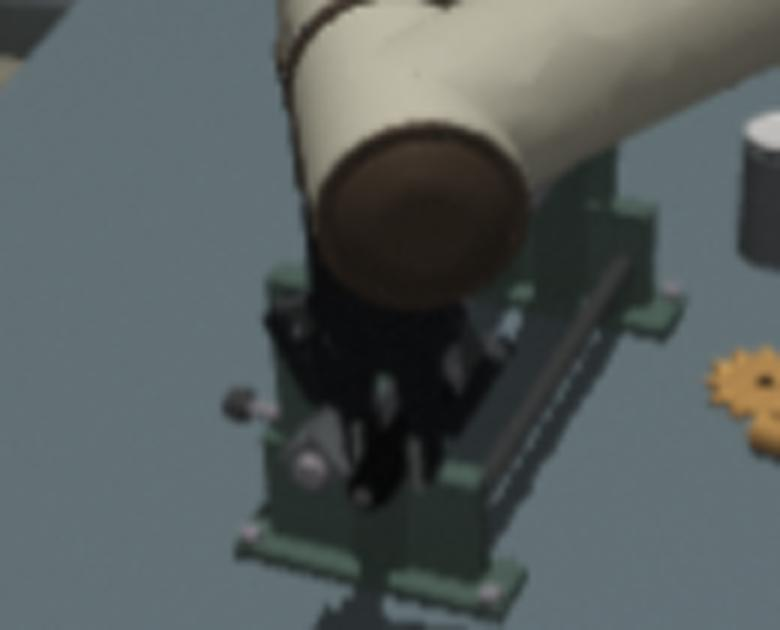

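Call:
apply_moves:
  plan: [1, -0.0055, 0.0007, -0.0065, 0, 1, -0.011, 0.0014, -0.0137, 0, 1, -0.0152, 0.002, -0.0207, 0, 1, -0.0192, 0.0025, -0.028, 0, 1, -0.0224, 0.003, -0.0355, 0, 1, -0.0252, 0.0033, -0.0433, 0, 1, -0.0252, 0.0033, -0.0433, 0, 1, -0.0252, 0.0033, -0.0433, 0]

```text
clock: 3.22
position: [535.5, 64.3, 172.3]
ee_rot: [-0.659, 0.752, 0.001, -0.001]
contact_force: [-1.3, 5.0, -2.1]
gripper_width: 24.2
```

```bash
python3 - <<'E'
from h import *
s=arm.read_state();print(s)
E
```

```text
{'clock': 3.2167, 'joints': array([ 0.41978385,  0.29276163, -0.28760236, -0.00120678, -0.99196429,
       -0.55083038]), 'joint_vel': array([-0.00195558, -0.0005749 ,  0.00623564, -0.00256658, -0.00746332,
        0.00120779]), 'joint_efforts': array([ -2.78795131, -33.67655396,  16.97027922,   5.21254241,
        -0.30146305,   0.05133118]), 'position': array([535.47732208,  64.32666875, 172.31813159]), 'ee_rot': array([-6.59041824e-01,  7.52105732e-01,  7.08712782e-04, -5.82506138e-04]), 'contact_force': array([-1.28292107,  5.0400364 , -2.05434281]), 'wrist_torque': array([ 1.47484888,  0.30515938, -0.06584188]), 'gripper_width': 24.153408779441033}
```

Call:
apply_moves:
  plan: [1, -0.002, 0.0003, -0.008, 0, 1, -0.0036, 0.0005, -0.0161, 0, 1, -0.0046, 0.0006, -0.0243, 0, 1, -0.0049, 0.0006, -0.0325, 0, 1, -0.0049, 0.0006, -0.0325, 0, 1, -0.0049, 0.0006, -0.0325, 0]

```text
clock: 3.72
position: [531.4, 64.8, 140.1]
ee_rot: [-0.659, 0.752, 0.0, 0.0]
contact_force: [0.5, 5.2, -2.6]
gripper_width: 24.2
```

```bash
python3 - <<'E'
from h import *
grab('top','t3');grab('side','s3')
s=arm.read_state();print(s['position'],s['contact_force'],s['wrist_torque'],s['clock'])
crop('s3',170,110,300,215,6,'c8')
crop('t3',190,130,290,205,7,'c7')
E
```

```text
[531.41451579  64.8671663  140.20880667] [ 0.37120963  5.7303247  -2.35998041] [ 1.41401764 -0.13684783  0.04421498] 3.8167
```

View pics/c8.png

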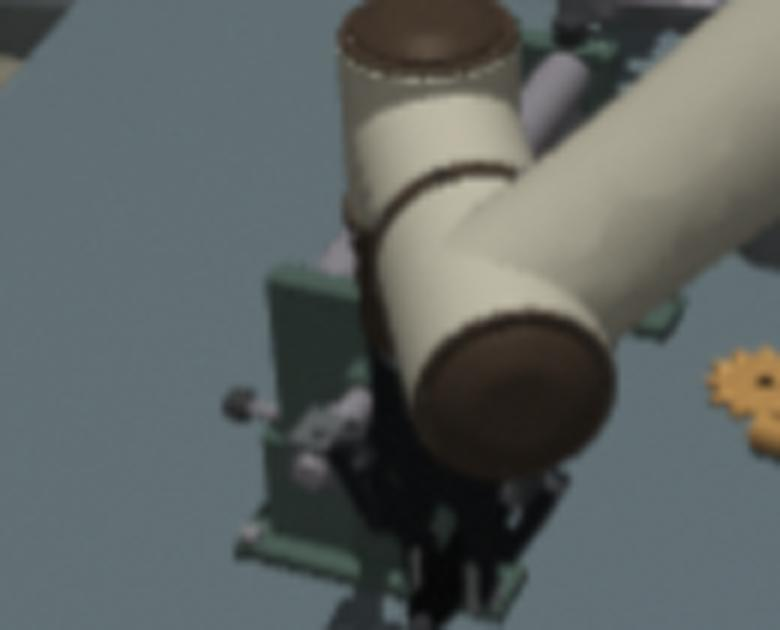

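View pics/c7.png

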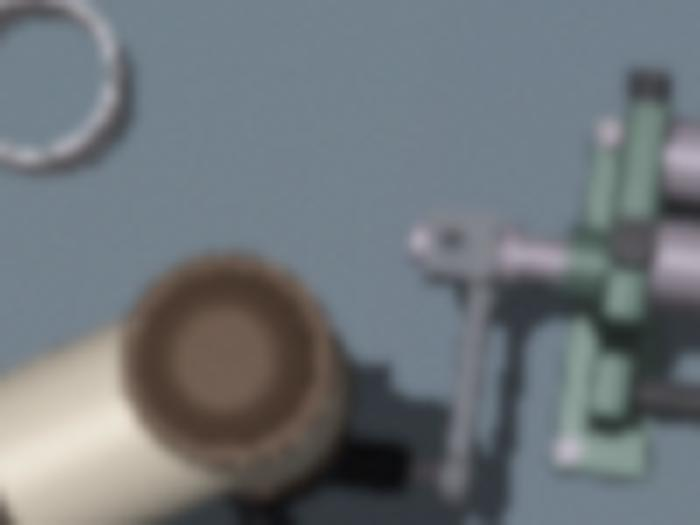

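```bash
python3 - <<'E'
from h import *
d=load('top0');ds=load('side0')
crop('top0',130,195,185,240,14,'c9')
crop('side0',220,280,265,330,12,'c10')
E
```

```text
(no output)
```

View pics/c9.png

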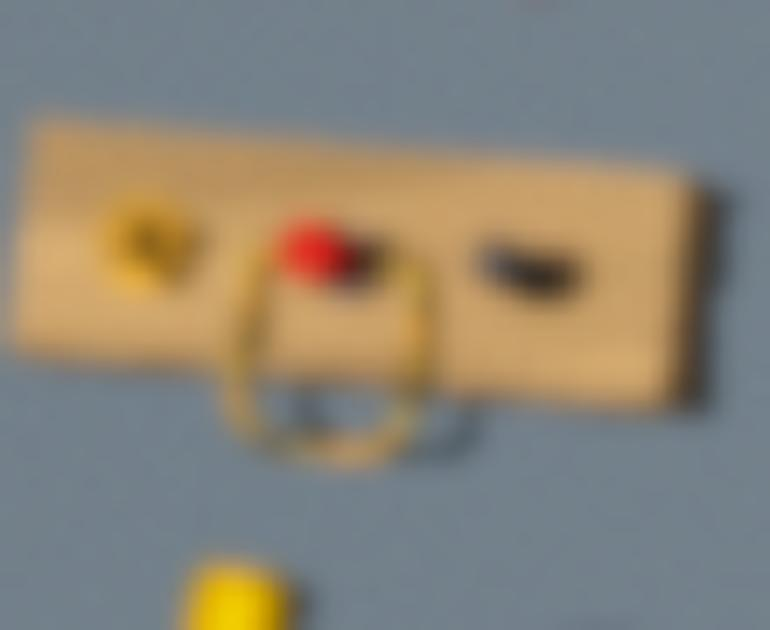

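View pics/c10.png

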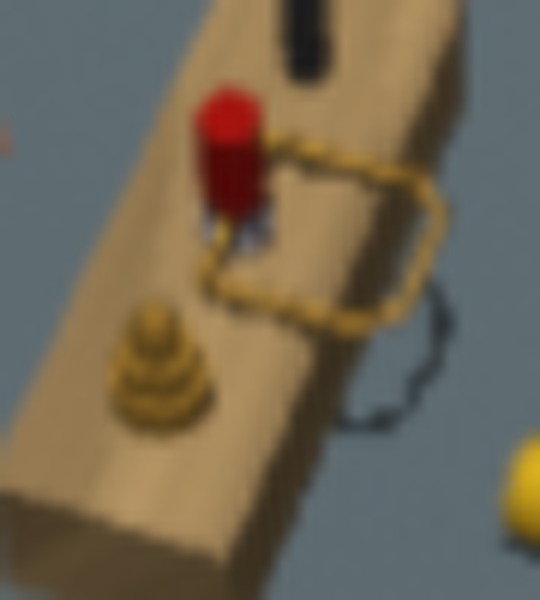

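Call:
apply_moves:
  plan: [-1, 0, 0, 0, 0, -1, 0, 0, 0, 0, -1, 0, 0, 0, 0, -1, 0, 0, 0.02, 0, -1, 0, 0, 0.05, 0, -1, 0, 0, 0.09, 0, -1, 0, 0.03, 0.12, 0, -1, 0, 0.07, 0.12, 0]

```text
clock: 4.48
position: [534.5, 133.6, 269.4]
ee_rot: [-0.658, 0.753, -0.003, 0.006]
contact_force: [1.1, 1.2, 1.4]
gripper_width: 84.9
```

```bash
python3 - <<'E'
from h import *
d=load('top0');ds=load('side0')
T=lambda x,y:(130+(x+.5)/14-.5,195+(y+.5)/14-.5)
S=lambda x,y:(220+(x+.5)/12-.5,280+(y+.5)/12-.5)
print('pin top',onplane(d,*T(313,250),92),onplane(ds,*S(229,113),92))
def seg(a,b,z=54):
    v=b-a;return np.degrees(np.arctan2(v[1],v[0]))
for n,dd,F,segs in(('top',d,T,[((248,300),(228,395)),((420,290),(405,420)),((265,442),(375,460))]),
                   ('side',ds,S,[((290,148),(415,180)),((225,287),(350,324)),((438,225),(405,300))])):
    for a,b in segs:
        A=onplane(dd,*F(*a),54);B=onplane(dd,*F(*b),54);print(n,A.round(1),B.round(1),seg(A,B).round(1))
# rack edge dir
A=onplane(d,*T(30,118),46);B=onplane(d,*T(695,172),46);print('rack',A,B,seg(A,B))
A=onplane(d,*T(20,355),46);B=onplane(d,*T(670,410),46);print('rack',A,B,seg(A,B))
# punch / drill tops
print('drill',onplane(d,*T(150,238),80),'punch',onplane(d,*T(487,250),106))
grab('top','t4');grab('side','s4')
crop('s4',190,160,260,225,11,'c8')
crop('t4',190,130,290,205,7,'c7')
s=arm.read_state();print(s['position'],s['ee_rot'])
E
```

```text
pin top [474.66929653 343.13039146  92.        ] [476.45973695 347.48125576  92.        ]
top [464.7 368.2  54. ] [440.5 372.8  54. ] 169.2
top [467.1 324.2  54. ] [434.  327.4  54. ] 174.4
top [428.5 363.1  54. ] [423.9 334.9  54. ] -99.4
side [468.2 327.8  54. ] [436.2 329.8  54. ] 176.5
side [472.8 370.1  54. ] [441.2 373.1  54. ] 174.6
side [427.6 341.1  54. ] [430.2 363.6  54. ] 83.5
rack [512.36068992 427.49540729  46.        ] [497.74916097 255.58452372  46.        ] -94.85816638127535
rack [451.35373124 428.59027194  46.        ] [436.72775206 261.14844439  46.        ] -94.99209353104823
drill [478.73049527 387.1674772   80.        ] punch [473.47801766 296.64930258 106.        ]
[532.08398363 137.88603397 263.37446888] [-6.60467132e-01  7.50850898e-01 -5.60205233e-04  2.40478124e-03]
```

View pics/c8.png

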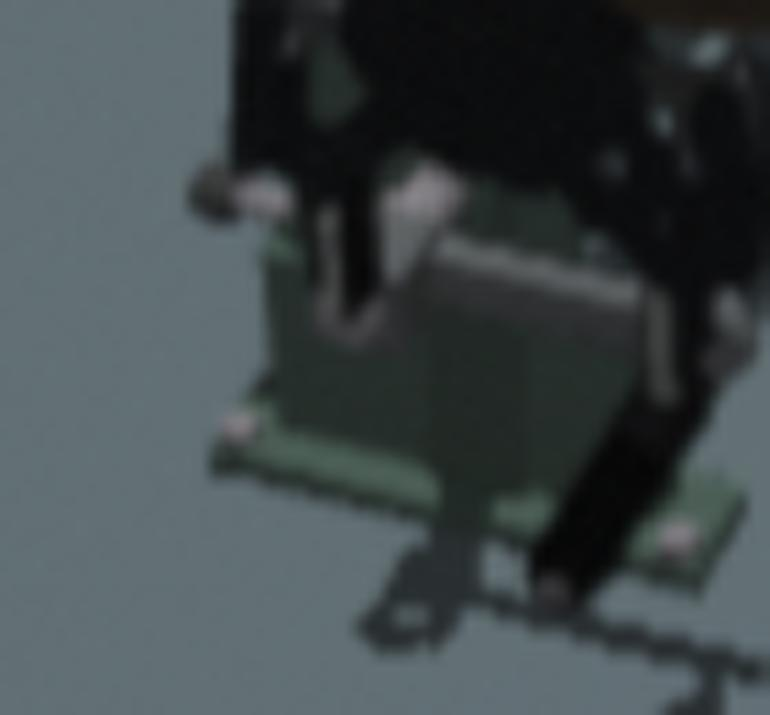

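View pics/c7.png

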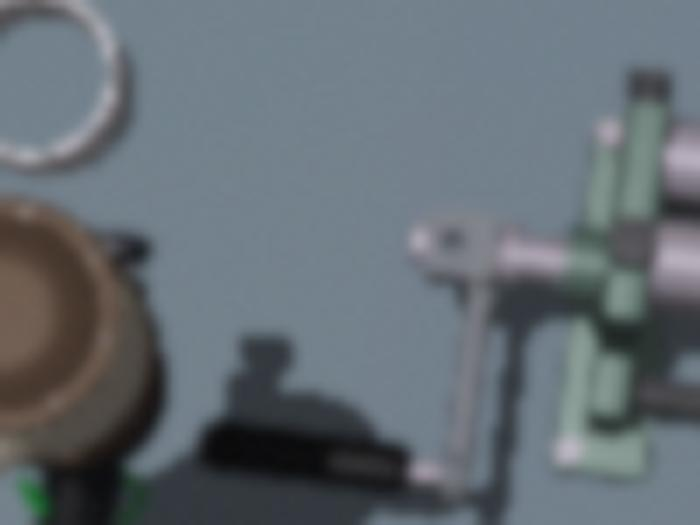

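Call:
apply_moves:
  plan: [-1, -0.009, 0.035, -0.01, 2.4, -1, -0.018, 0.07, -0.03, 2.4, -1, -0.028, 0.105, -0.05, 2.4, -1, -0.037, 0.14, -0.07, 2.4, -1, -0.046, 0.175, -0.09, 2.4, -1, -0.0556, 0.2108, -0.11, 2.4, -1, -0.0556, 0.2108, -0.11, 2.4, -1, -0.0556, 0.2108, -0.11, 2.4]

```text
clock: 5.25
position: [474.4, 345.6, 149.3]
ee_rot: [-0.676, 0.737, -0.001, -0.002]
contact_force: [-0.0, -0.2, 0.0]
gripper_width: 85.5
```

```bash
python3 - <<'E'
from h import *
grab('top','t5');grab('side','s5')
crop('s5',190,250,300,340,7,'c8')
crop('t5',120,180,200,240,8,'c7')
crop('s5',190,150,290,225,7,'c11')
s=arm.read_state();print(s['position'],s['ee_rot'],s['joints'],s['clock'])
E
```

```text
[475.78994113 344.66718797 151.48977214] [-6.74751160e-01  7.38045157e-01 -3.58204243e-04 -2.97782137e-04] [ 9.02707774e-01  3.89609118e-01 -1.98679669e-01  7.34020642e-04
 -9.83211030e-01 -9.92656044e-01] 5.35
```

View pics/c8.png

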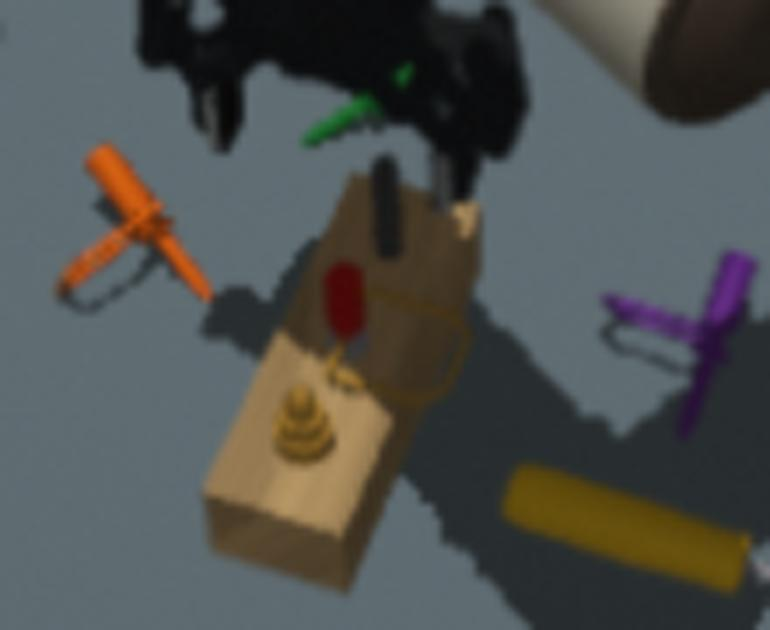

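View pics/c11.png

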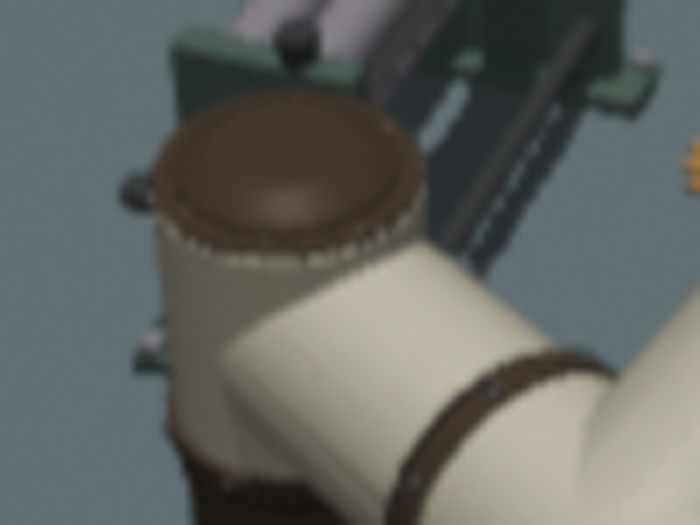

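```bash
python3 - <<'E'
from h import *
d=load('s5')
for z in(149.5,155,162.5): print(proj(d,[475.6,345,z]))
f=np.array([np.cos(np.radians(175)),np.sin(np.radians(175))])
for k in(46,-46):print(proj(d,[475.6+k*f[0],345+k*f[1],162.5]))
print('pin top side',proj(d,[[475.5,345.3,92],[475.5,349.3,92]]), 'obs 238.6,288.96')
crop('s5',200,250,280,310,10,'c8')
crop('t5',120,180,200,240,10,'c7')
E
```

```text
[[238.25205429 275.72651805]]
[[238.16243861 274.47128564]]
[[238.03925526 272.74466209]]
[[254.04908324 277.04533412]]
[[222.40559053 268.51250989]]
pin top side [[239.15910969 288.40841678]
 [238.77596612 289.53806986]] obs 238.6,288.96
```

View pics/c8.png

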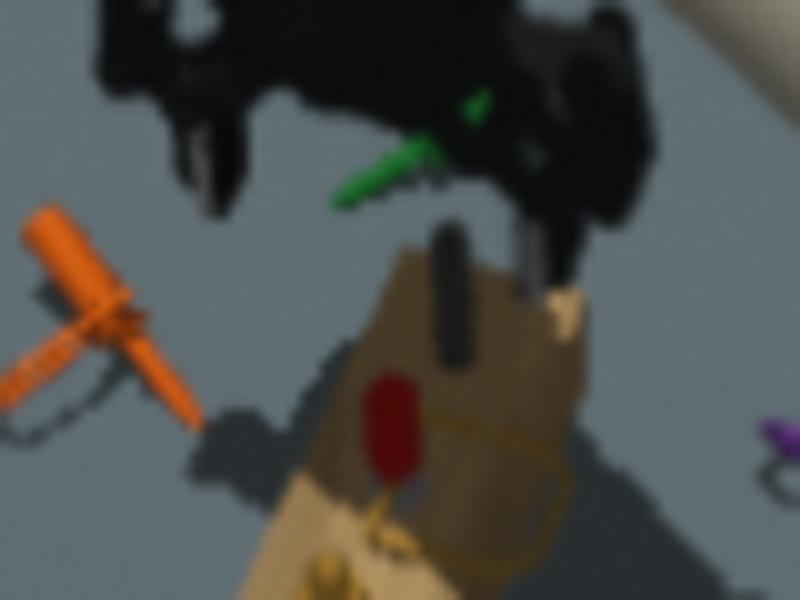

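View pics/c7.png

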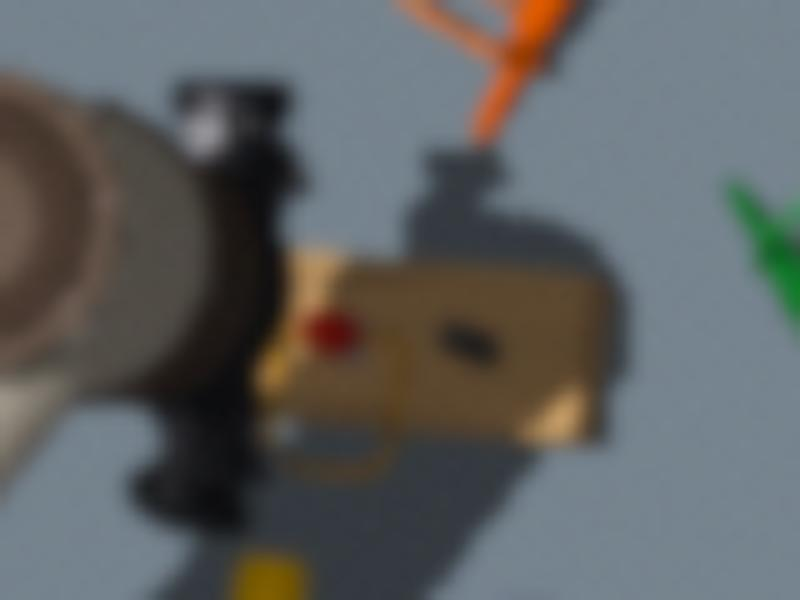

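```bash
python3 - <<'E'
from h import *
d=load('s5')
for v in range(262,284):
    print(v,' '.join('%4d,%3d,%3d|'%tuple(w(d,u,v)) if 0<d['range_z'][v,u]<1060 and w(d,u,v)[2]>110 else '      .     |' for u in range(218,226)))
for v in range(268,284):
    print(v,' '.join('%4d,%3d,%3d|'%tuple(w(d,u,v)) if 0<d['range_z'][v,u]<1060 and w(d,u,v)[2]>110 else '      .     |' for u in range(250,260)))
E
```

```text
262  526,353,203|  523,353,204|  521,352,202|  519,349,200|  518,344,195|       .     |  518,332,181|       .     |
263  529,348,192|  524,353,199|  521,353,200|  518,353,201|  518,346,193|  518,340,185|  518,332,177|       .     |
264  529,348,188|  524,354,196|  521,354,197|  518,353,196|  518,347,190|  518,340,182|  518,334,174|       .     |
265  528,351,187|  525,351,188|  520,355,195|  519,352,191|  518,348,187|  518,341,178|  517,335,172|       .     |
266  530,348,179|  525,353,187|  522,353,188|  519,353,188|  519,346,179|  517,343,177|  517,337,170|       .     |
267  529,350,177|  525,354,183|  522,353,184|  519,354,185|  518,349,179|  518,342,171|  517,338,167|       .     |
268  529,350,173|  525,354,179|  522,354,180|  519,353,180|  518,349,176|  518,343,169|       .     |       .     |
269       .     |       .     |  523,352,174|  519,355,178|  518,351,174|  518,343,164|       .     |       .     |
270       .     |       .     |  523,354,171|  520,354,172|  519,349,166|       .     |       .     |       .     |
271       .     |       .     |  524,352,165|  520,355,1
[... 3055 characters left out ...]
     .     |  431,362,169|  429,361,170|  427,360,168|       .     |       .     |       .     |       .     |       .     |
280       .     |       .     |       .     |  429,362,166|  427,360,164|       .     |       .     |       .     |       .     |       .     |
281       .     |       .     |       .     |       .     |       .     |       .     |       .     |       .     |       .     |       .     |
282       .     |       .     |       .     |       .     |       .     |       .     |       .     |       .     |       .     |       .     |
283       .     |       .     |       .     |       .     |       .     |       .     |       .     |       .     |       .     |       .     |
```

Call:
apply_moves:
  plan: [-1, 0.001, 0, -0.03, 0, -1, 0.001, 0, -0.06, 0, -1, 0.001, 0, -0.08, 0, -1, 0.001, 0, -0.0905, 0, -1, 0.001, 0, -0.0905, 0, -0.3, 0.001, 0, -0.0905, 0, 0.3, 0.001, 0, -0.0905, 0, 0.3, 0.001, 0, -0.0905, 0]

```text
clock: 6.02
position: [477.5, 346.0, 62.9]
ee_rot: [-0.675, 0.738, 0.0, 0.002]
contact_force: [-0.5, 0.3, -0.4]
gripper_width: 51.7
```

Call:
apply_moves:
  plan: [1, 0, 0, 0, 0, 1, 0, 0, 0, 0, 1, 0, 0, 0, 0, 1, 0, 0, 0, 0, 1, 0, 0, 0, 0]

```text
clock: 6.43
position: [476.7, 345.7, 61.9]
ee_rot: [-0.675, 0.738, -0.0, 0.001]
contact_force: [-2.3, -0.1, 5.5]
gripper_width: 14.4
```

```bash
python3 - <<'E'
from h import *
grab('side','s6')
crop('s6',200,250,280,310,10,'c8')
s=arm.read_state();print(s['position'],s['contact_force'],s['wrist_torque'],s['ee_rot'],s['clock'],s['gripper_width'])
E
```

```text
[476.69153684 345.70491092  61.942799  ] [-2.26305411 -0.40951703  5.53370781] [-0.11376797  0.55154633 -0.08141307] [-6.74943518e-01  7.37869208e-01 -3.34291474e-05  5.27883379e-04] 6.4833 14.285262288535332
```

View pics/c8.png

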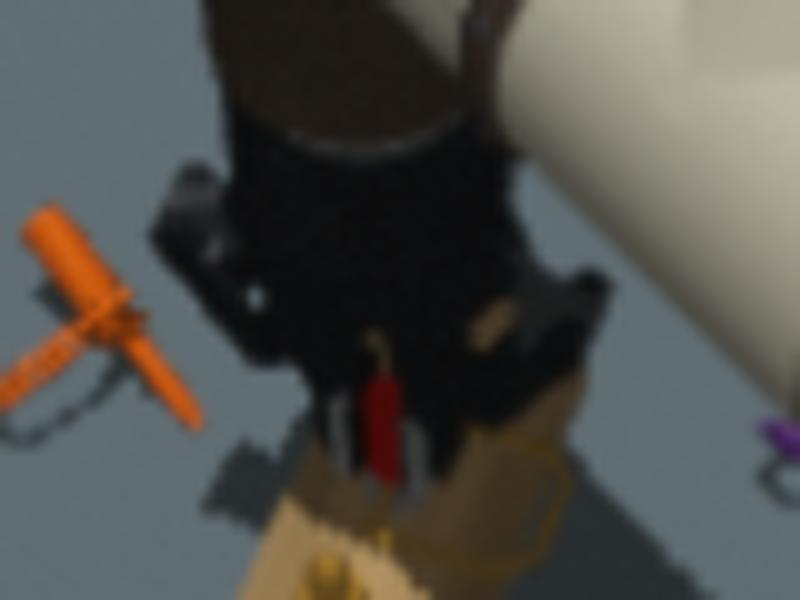

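Call:
apply_moves:
  plan: [1, 0, 0, 0.01, 0, 1, 0, 0, 0.03, 0, 1, 0, 0, 0.06, 0, 1, 0, 0, 0.1, 0, 1, 0, 0, 0.14, 0, 1, 0, 0, 0.16, 0, 1, 0, 0, 0.16, 0]

```text
clock: 7.07
position: [478.7, 347.2, 227.7]
ee_rot: [-0.675, 0.738, 0.0, 0.006]
contact_force: [0.6, 0.4, -1.0]
gripper_width: 14.0
```

```bash
python3 - <<'E'
from h import *
yaw=-0.131
e=np.array([-np.sin(yaw),np.cos(yaw)]);f=np.array([np.cos(yaw),np.sin(yaw)])
d=load('t4');g=d['color'].astype(int).sum(2)
for v in range(157,172): print(v,g[v,246:264])
p=onplane(d,254.3,163.7,176);print(p,p[:2]@f,p[:2]@e)
grab('side','s7');grab('top','t7')
crop('s7',190,160,290,300,5,'c8');crop('t7',120,180,200,240,10,'c7')
s=arm.read_state();print(s['position'],s['contact_force'],s['ee_rot'],s['clock'],s['gripper_width'])
crop('t4',240,150,275,180,20,'c5')
E
```

```text
157 [383 386 385 384 384 385 385 383 384 383 383 383 382 383 383 382 382 384]
158 [386 387 385 384 385 386 386 386 384 385 386 384 386 385 385 384 384 383]
159 [388 382 386 385 386 388 390 390 389 390 388 387 387 385 385 384 383 385]
160 [386 384 386 387 389 392 393 394 393 394 394 394 393 391 388 385 386 382]
161 [383 384 386 399 400 395 393 391 391 388 393 399 397 396 386 381 379 375]
162 [385 384 400 431 432 406 386 366 356 361 382 395 399 397 382 368 375 376]
163 [384 387 422 482 478 426 375 330 300 317 361 389 399 399 380 369 390 392]
164 [388 387 436 503 498 434 375 316 288 307 351 386 399 399 388 393 428 440]
165 [385 386 416 462 461 426 386 345 333 345 367 391 398 400 401 425 472 486]
166 [383 381 378 391 401 401 393 376 369 372 385 395 400 400 403 437 482 507]
167 [384 376 361 355 363 378 386 382 382 383 388 396 401 394 388 411 442 458]
168 [384 382 372 360 352 345 344 347 350 362 372 386 387 374 353 356 379 376]
169 [384 386 382 369 340 305 285 286 292 296 317 349 355 333 300 290 300 294]
170 [387 384 384 378 354 320 295 288 268 242 260 311 323 298 253 233 233 223]
171 [384 386 382 382 376 363 353 346 314 251 249 318 341 314 258 213 194 184]
[630.7032793  -17.05838051 176.        ] 627.527526503073 65.47379893245665
[476.23315679 345.32441971 221.72430576] [-0.40119218 -0.34299034 -1.43011918] [-6.74615587e-01  7.38168784e-01  4.89158755e-04  6.45599858e-04] 7.1667 14.052711654272596
```

View pics/c8.png

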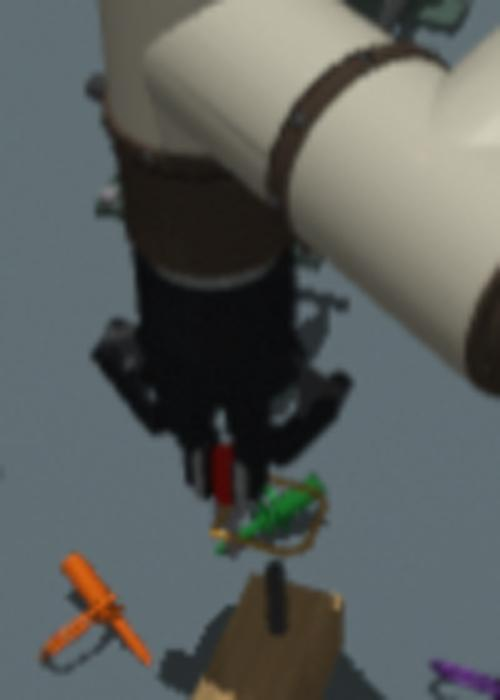

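View pics/c5.png

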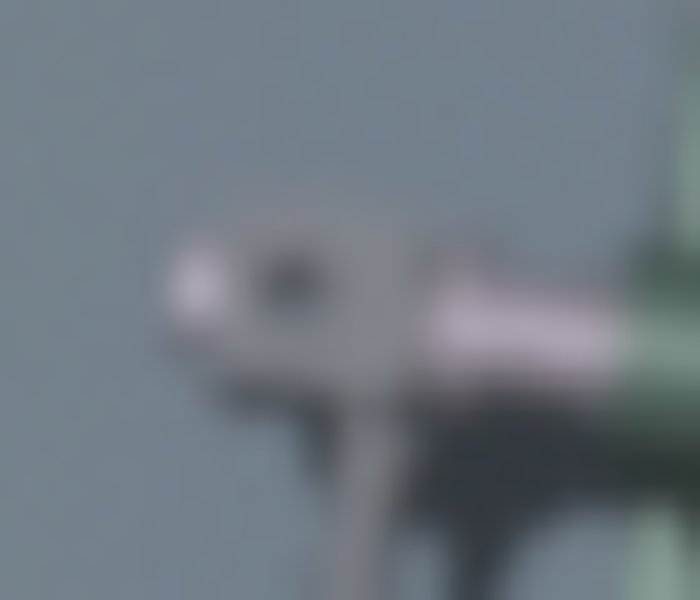

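```bash
python3 - <<'E'
from h import *
yaw=-0.131
e=np.array([-np.sin(yaw),np.cos(yaw)]);f=np.array([np.cos(yaw),np.sin(yaw)])
d=load('s0' if 0 else 'side0')
for v in range(178,197):
    row=[]
    for u in range(214,234):
        p=w(d,u,v);row.append('%4d'%(p[:2]@e) if d['range_z'][v,u]>0 else '   .')
    print(v,' '.join(row))
print('t')
for v in range(178,197):
    row=[]
    for u in range(214,234):
        p=w(d,u,v);row.append('%4d'%(p[:2]@f) if d['range_z'][v,u]>0 else '   .')
    print(v,' '.join(row))
print('z')
for v in range(178,197):
    row=[]
    for u in range(214,234):
        p=w(d,u,v);row.append('%4d'%(p[2]) if d['range_z'][v,u]>0 else '   .')
    print(v,' '.join(row))
E
```

```text
178  -11  -12   -8   -4   -2   -1   -3   -4   -6   -5   -7   51   49   42   53   57   57   55   62   60
179  -13  -11  -10   -5   -4   -4   -2   -8   -5   -6    .   60   48   59   60   58   59   57   59   59
180 -130  -13  -11   -4   -1   -3   -4   -4   52   57   65   58   59   58   58   59   60   61   60   57
181 -125  -14  -19   -6   -5   -3   -5   53   63   67   64   63   57   57   56   62   59   59   56  130
182   -8   -8  -13   -4   -4   -3   58   63   76   74   69   64   60   57   57   60   57   60   60  141
183   -5   -6   -6   -8   -3   61   67   76   82   75   74   70   65   61   61   54   59   60  144  145
184   -4   -3   -7   -7   67   74   80   82   84   80   75   69   67   68   62   62   58  148  147  152
185   -5   -5   -7   -4   76   82   80   82   81   80   79   78   70   73   65   61  152  153  157  153
186   -7   -5   -8   82   82   82   84   83   84   84   82   78   76   72   66   68  163  162  162  159
187   -7   -8   -5   80   82   83   88   89   87   83   78   79   79   78   73  168  169  167  164  162
188   -3   -5   -4   -7   82   86   89   91   87   91   82  
[... 4131 characters left out ...]
1   64  157  155  157  158  149  150  152   75  240  243  244  246  243  244
191   -5   51   53   56   57   61   57  148  153  153  142  145   71  236  236  238  239  240  243  238
192    0   46   51   48   52   52   55   58  139  139   59   61   65   63  235  238  235  237  238  237
193   -5   46   45   50   44   51   50   52   56   54   58   56   61   60  228  232  234  236  234  231
194    9   38   41   43   42   45   43   48   47   54   48   54   53   54    .  224  226  228  228   60
195   11   30   34   35   39   42   40   45   42   43   45   45   46   49   50   50   51   56   54   54
196    8   26   28   34   32   34   37   38   40   40   43   41   38   40   43   46   48   46   49   52
```

```bash
python3 - <<'E'
from h import *
d=load('s7');c=d['color'].astype(int)
m=(c[:,:,0]>60)&(c[:,:,1]<25)&(c[:,:,2]<25)
v,u=np.nonzero(m);k=(v>160)&(v<290)&(u>200)&(u<280);v=v[k];u=u[k]
print(len(v),u.min(),u.max(),v.min(),v.max())
P=np.array([w(d,a,b) for a,b in zip(u,v)])
print(np.median(P,0),P.min(0),P.max(0))
for r in range(v.min(),v.max()+1):
    q=P[v==r];print(r,u[v==r],q.mean(0).round(1))
# fingers near: dump y face
for r in range(248,262,2):
    print(r,' '.join('%4d,%3d,%3d|'%tuple(w(d,x,r)) if w(d,x,r)[2]>110 else '      .     |' for x in range(225,246)))
E
```

```text
33 233 235 249 260
[479.17115546 354.55831412 248.06266322] [263.84868263 345.17097448 226.78435278] [483.85594801 955.52663645 975.58048525]
249 [234] [481.9 345.2 257.1]
250 [233 234 235] [480.8 348.7 257.5]
251 [233 234 235] [479.7 352.3 257.8]
252 [233 234 235] [479.  354.9 257.1]
253 [233 234 235] [479.3 354.8 253.1]
254 [233 234 235] [479.2 355.5 250.1]
255 [233 234 235] [479.5 355.3 246. ]
256 [233 234 235] [479.8 355.  241.6]
257 [233 234 235] [480.1 354.9 237.6]
258 [233 234 235] [480.4 354.6 233.2]
259 [233 234 235] [408.2 555.3 478.5]
260 [234 235] [479.  355.8 227. ]
248       .     |  498,357,270|  494,360,274|  492,358,272|  490,358,273|  488,356,271|  487,351,266|  485,348,263|  485,342,257|  482,342,258|  479,344,260|  470,361,281|  467,363,284|  465,360,281|  462,361,283|  459,362,285|  458,359,282|  456,357,281|  454,356,280|  451,356,281|  447,361,287|
250       .     |       .     |  497,353,258|  493,357,263|  490,357,264|  487,358,266|  485,356,264|  485,351,259|  483,348,256|  481,347,256|  477,349,259|  475,348,258|  468,360,273|  466,359,273|  463,361,275|  4
[... 871 characters left out ...]
0,251|  466,355,245|  462,357,249|  460,357,249|  458,353,245|  458,347,238|       .     |  458,329,219|
258       .     |       .     |       .     |       .     |  492,358,234|  489,358,235|  486,358,236|  486,352,229|  483,352,229|  480,355,234|  477,355,235|  475,353,232|  470,360,242|  467,361,244|  465,357,240|  463,356,240|  460,357,241|  458,354,238|       .     |       .     |       .     |
260       .     |       .     |       .     |       .     |       .     |       .     |       .     |       .     |  486,346,213|  480,355,226|  477,355,227|  475,354,226|  470,360,235|  467,361,236|  466,358,233|       .     |  460,357,233|       .     |       .     |       .     |       .     |
```

Call:
apply_moves:
  plan: [1, 0.011, -0.026, 0.005, -6.6, 1, 0.022, -0.052, 0.015, -13.2, 1, 0.033, -0.078, 0.025, -19.8, 1, 0.044, -0.104, 0.035, -26.4, 1, 0.056, -0.13, 0.04, -33, 1, 0.067, -0.156, 0.04, -39.6, 1, 0.078, -0.182, 0.04, -46.2, 1, 0.089, -0.208, 0.04, -52.8]

```text
clock: 7.83
position: [564.8, 135.7, 258.7]
ee_rot: [-0.273, 0.962, -0.0, -0.002]
contact_force: [0.4, -0.5, -0.6]
gripper_width: 14.5
```

Call:
apply_moves:
  plan: [1, 0.011, -0.026, 0, -6.6, 1, 0.022, -0.052, 0, -13.2, 1, 0.033, -0.078, 0, -19.8, 1, 0.044, -0.104, 0, -26.4, 1, 0.055, -0.13, 0, -33, 1, 0.0664, -0.1523, 0, -39.7, 1, 0.0664, -0.1523, 0, -39.7, 1, 0.0664, -0.1523, 0, -39.7]

```text
clock: 8.5
position: [631.2, -16.2, 258.1]
ee_rot: [0.067, 0.998, -0.0, -0.003]
contact_force: [-0.4, 0.3, -1.8]
gripper_width: 14.3
```

Call:
apply_moves:
  plan: [1, 0, 0, 0, 0, 1, 0, 0, 0, 0, 1, 0, 0, 0, 0]

```text
clock: 8.75
position: [631.4, -14.0, 260.7]
ee_rot: [0.066, 0.998, 0.0, -0.0]
contact_force: [0.8, -0.3, -1.3]
gripper_width: 13.9
```

```bash
python3 - <<'E'
from h import *
grab('side','s8');grab('top','t8')
crop('s8',180,120,280,220,6,'c8');crop('t8',200,120,300,200,7,'c7')
s=arm.read_state();print(s['position'],s['contact_force'],s['ee_rot'],s['clock'],s['gripper_width'],s['joints'])
E
```

```text
[631.64739934 -14.06459645 261.08739045] [-0.49242846  0.10590997 -0.88335863] [ 6.57128286e-02  9.97838575e-01  4.11655452e-05 -1.29597854e-05] 8.85 14.208264329581073 [ 2.33399083e-01  3.78855747e-01  7.39123551e-02 -9.04880040e-05
 -1.26585344e+00 -1.93568867e+00]
```

View pics/c8.png

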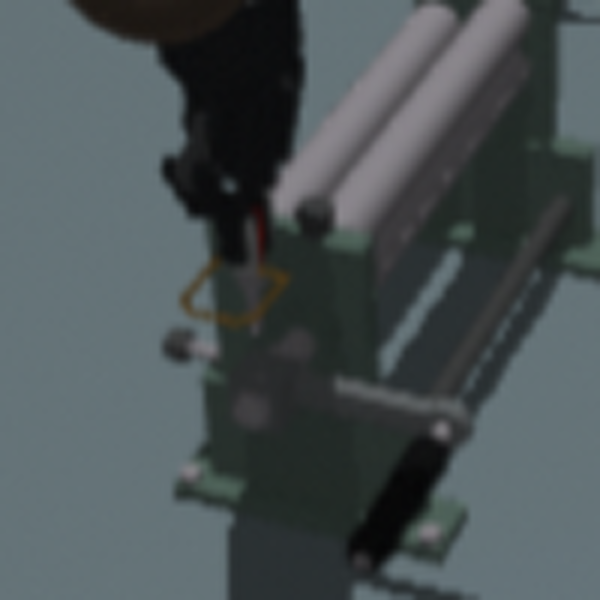

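View pics/c7.png

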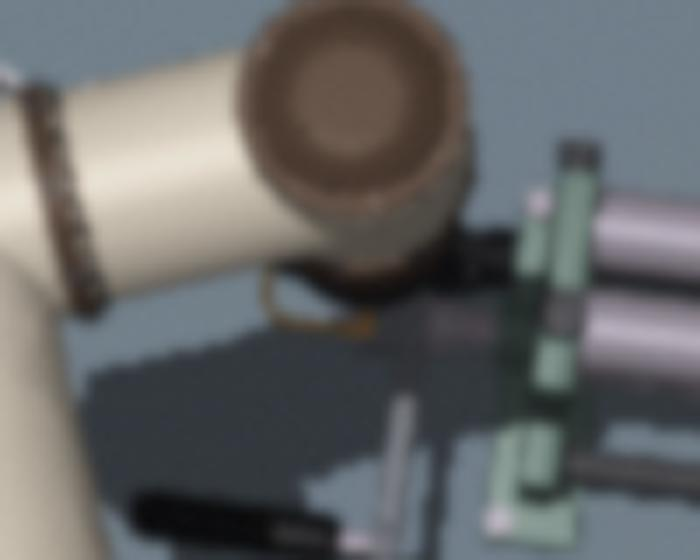

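```bash
python3 - <<'E'
from h import *
yaw=-0.131
e=np.array([-np.sin(yaw),np.cos(yaw)]);f=np.array([np.cos(yaw),np.sin(yaw)])
d=load('s8')
im=d['color'][150:205,200:260].astype(float)
im=np.clip(im*2.2,0,255).astype(np.uint8)
cv2.imwrite('pics/c9.png',cv2.resize(im[:,:,::-1],None,fx=12,fy=12,interpolation=cv2.INTER_CUBIC))
for name,fn in(('s',lambda p:p[:2]@e),('t',lambda p:p[:2]@f),('z',lambda p:p[2])):
    print(name)
    for v in range(164,195):
        print(v,' '.join('%4d'%fn(w(d,u,v)) if d['range_z'][v,u]>0 else '   .' for u in range(212,240)))
from scipy.optimize import least_squares
P=[];
for v in range(150,225):
    for u in range(230,270):
        if d['range_z'][v,u]>0 and d['color'][v,u].max()<45:
            p=w(d,u,v)
            if p[2]>140 and 90<p[:2]@e<165 and 490<p[:2]@f<545:P.append([p[:2]@f,p[:2]@e,p[2]])
H=np.array(P);print(len(H))
r=least_squares(lambda q:np.hypot(H[:,0]-q[0],H[:,2]-q[1])-13,[518,160],loss='soft_l1');print('handle axis t,z',r.x,np.median(abs(r.fun)),H[:,1].max())
E
```

```text
s
164 -237 -239 -237   78   73   88   91   93   89   83   86   72   -7   -2   -5   -7   -4   -6   -3   -6   -8   -7   -6   -5   -4   -2   -3   -4
165 -226 -232   86   80   -1   -5   -6   -5   85   87   84   70   73   74   -6   -6   -4   -6   -2   -6   -5   -5   -7   -6   -3   -5   -2   -6
166 -221   89   88   -8   -4   -5   -3   78   73   78   76   70   68   73   73   76   69   -8   -5   -5   -6   -3   -7   -8   -7   -4   -6   -1
167   95   95 -218   -8   -6   -6   -3   78   78   78   83   77   68   -5   78   79   -4   -3   -9   -3   -8   -4   -7   -3   -4   -7   -5   -7
168   98 -212 -209   -6   -2   -4   -4   -5   -6   80   78   -4   -3   -8   87   -4   -4   -4   -5   -5   -7   -6   -4   -3   -3   -9   -9   -3
169 -199 -201 -203 -206   -5   -3   -8   -7   -4   76   72   72   -9   95   -6   -5   -6   -2   -7   -6   -9   -5   -6   -4   -2   -8   -5   -6
170 -193 -201 -197 -206   -2   -4   -7   -5   -3   73   71   73   99   94   -4   -5   -7   -1   -7   -4   -6   -7   -7   -5   -3   -5   -4   -7
171 -189 -192 -189 -194   -6   -5   -4   -8   -3   79   75  104  101   -3   -5   -8   -8  
[... 11683 characters left out ...]
 80   82   79   85   86   83   88  146
191   -2   -4   -1   55   57   56   56   59   63  149  151  153  145  146  148  143   69   71   75   76   75   76   77   81   77   86   87   82
192   -2   -2   -4   47   52   52   53   56   57   57   57   61  140  139  142   66   63   67   64   68   70   68   77   72   71   74   75   80
193   -4    0   -4   46   46   45   47   50   50   52   52   53   54   55   60   58   62   62   62   65   63   68   67   68   70   73   73   71
194   -5   -6    9   42   41   43   42   45   44   47   49   50   50   52   48   54   54   56   58   59   62   60   63   64   67   68   71   70
114
handle axis t,z [518.52167273 154.91659181] 1.2278012891545442 164.59774712306563
```

View pics/c9.png

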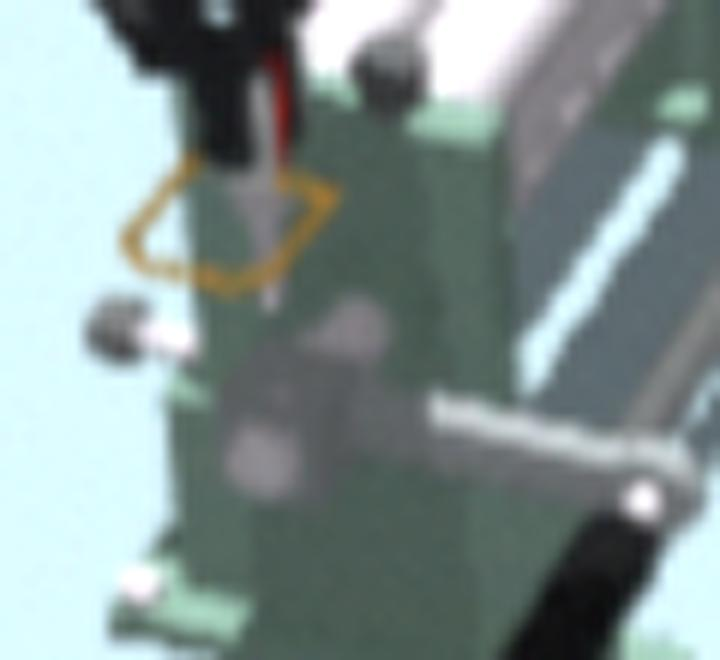

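Call:
apply_moves:
  plan: [1, 0, 0, -0.012, 0, 1, 0, 0, -0.022, 0, 1, 0, 0, -0.029, 0, 1, 0, 0, -0.033, 0, 1, 0, 0, -0.037, 0, 1, 0, 0, -0.037, 0]

```text
clock: 9.35
position: [631.6, -15.0, 223.1]
ee_rot: [0.066, 0.998, -0.0, -0.001]
contact_force: [0.8, -0.3, -0.2]
gripper_width: 14.1
```

```bash
python3 - <<'E'
from h import *
s=arm.read_state();print(s['position'],s['contact_force'],s['wrist_torque'],s['clock'],s['gripper_width'])
E
```

```text
[631.62192686 -14.98854479 223.11588708] [ 0.75111104 -0.30941064 -0.17610186] [-0.01509206  0.06451916 -0.02753138] 9.35 14.088900608691025
```

Call:
apply_moves:
  plan: [1, 0, 0, -0.003, 0, 1, 0, 0, -0.006, 0, 1, 0, 0, -0.009, 0, 1, 0, 0, -0.009, 0]

```text
clock: 9.68
position: [632.0, -15.5, 214.8]
ee_rot: [0.067, 0.998, -0.0, 0.0]
contact_force: [0.6, -1.6, -1.2]
gripper_width: 14.2
```

```bash
python3 - <<'E'
from h import *
grab('side','s9')
d=load('s9')
im=d['color'][150:205,200:260].astype(float)
im=np.clip(im*2.2,0,255).astype(np.uint8)
cv2.imwrite('pics/c9.png',cv2.resize(im[:,:,::-1],None,fx=12,fy=12,interpolation=cv2.INTER_CUBIC))
s=arm.read_state();print(s['position'],s['contact_force'],s['wrist_torque'],s['clock'],s['gripper_width'])
E
```

```text
[631.92961743 -15.42013174 214.79146542] [-0.09223706 -2.65937359 -2.17084588] [-0.86673555 -0.32041502  0.02761963] 9.7333 13.848833389211885
```

View pics/c9.png

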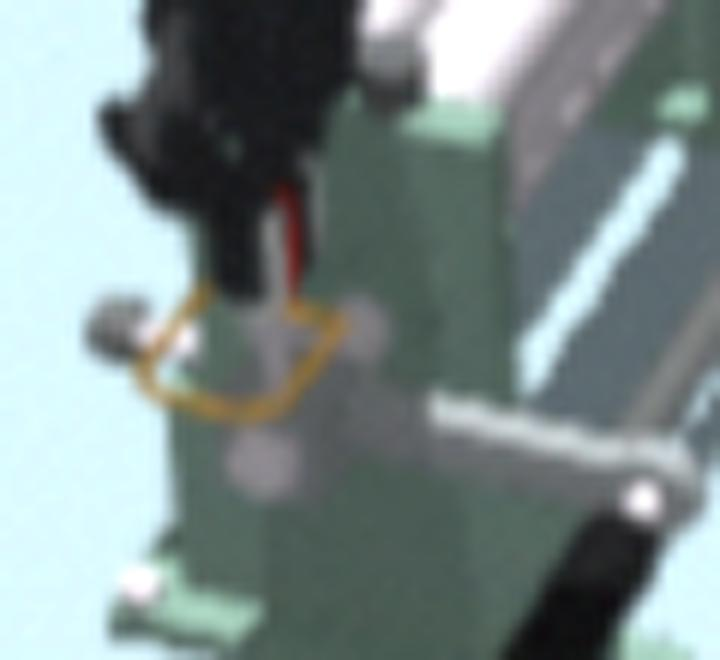

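Call:
apply_moves:
  plan: [1, 0, -0.0006, -0.003, 0, 1, 0, -0.0006, -0.006, 0, 1, 0, -0.0006, -0.009, 0, 1, 0, -0.0006, -0.012, 0, 1, 0, -0.0006, -0.012, 0]

```text
clock: 10.15
position: [631.9, -15.7, 202.3]
ee_rot: [0.067, 0.998, -0.0, -0.0]
contact_force: [0.9, -2.0, -2.2]
gripper_width: 13.9
```

```bash
python3 - <<'E'
from h import *
s=arm.read_state();print(s['position'],s['contact_force'],s['wrist_torque'],s['clock'],s['gripper_width'])
E
```

```text
[631.91424005 -15.65104206 202.32872792] [ 0.92291411 -1.9871988  -2.23762866] [-0.75264485 -0.41928032 -0.00687887] 10.15 13.919422805038652
```

Call:
apply_moves:
  plan: [1, 0, -0.0004, -0.003, 0, 1, 0, -0.0004, -0.006, 0, 1, 0, -0.0004, -0.009, 0, 1, 0, -0.0004, -0.009, 0]

```text
clock: 10.48
position: [631.7, -15.9, 193.2]
ee_rot: [0.067, 0.998, 0.0, -0.0]
contact_force: [1.6, -1.0, -2.0]
gripper_width: 14.4
```

Call:
apply_moves:
  plan: [1, 0, 0, -0.0015, 0, 1, 0, 0, -0.003, 0, 1, 0, 0, -0.003, 0, 1, 0, 0, -0.003, 0]

```text
clock: 10.82
position: [632.0, -15.9, 192.0]
ee_rot: [0.066, 0.998, 0.0, 0.0]
contact_force: [-1.4, -0.9, 3.7]
gripper_width: 14.3
```

```bash
python3 - <<'E'
from h import *
grab('side','s10')
d=load('s10')
im=d['color'][150:205,200:260].astype(float)
im=np.clip(im*2.2,0,255).astype(np.uint8)
cv2.imwrite('pics/c9.png',cv2.resize(im[:,:,::-1],None,fx=12,fy=12,interpolation=cv2.INTER_CUBIC))
s=arm.read_state();print(s['position'],s['contact_force'],s['wrist_torque'],s['clock'],s['gripper_width'])
E
```

```text
[632.00422326 -15.86616763 191.98227524] [-0.17456225  0.15377367  4.15207385] [-0.0612209   0.42378136 -0.01913199] 10.8667 14.377202277282208
```

View pics/c9.png

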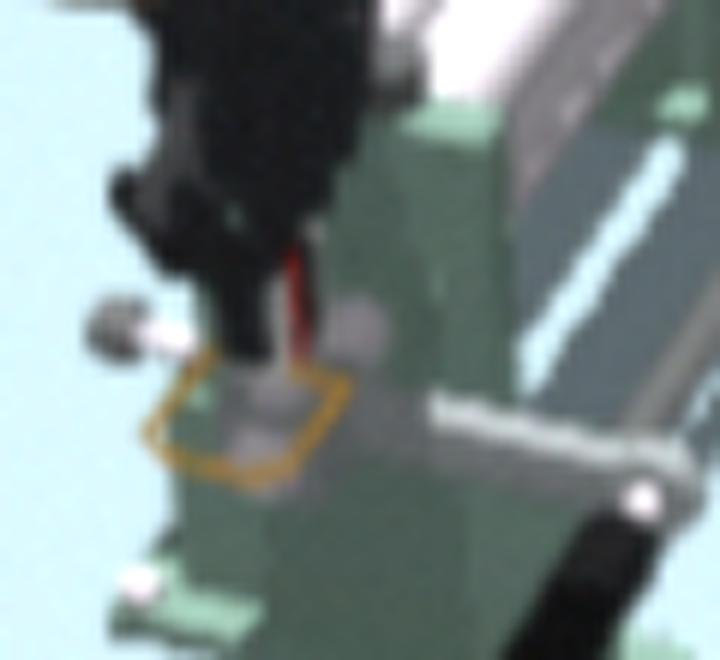

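Call:
apply_moves:
  plan: [1, 0, 0, -0.001, 0, 1, 0, 0, -0.002, 0, 1, 0, 0, -0.002, 0, 1, 0, 0, -0.002, 0]

```text
clock: 11.2
position: [632.1, -15.9, 191.9]
ee_rot: [0.066, 0.998, -0.0, 0.001]
contact_force: [-3.5, 0.9, 11.0]
gripper_width: 14.4
```

Call:
apply_moves:
  plan: [0.2, 0, 0, 0.002, 0, 0.2, 0, 0, 0.002, 0, 0.2, 0, 0, 0.002, 0, 0.2, 0, 0, 0.01, 0, 0.2, 0, 0, 0.03, 0, 0.2, 0, 0, 0.06, 0, 0.2, 0, 0, 0.08, 0, 0.2, 0, 0, 0.08, 0]

```text
clock: 11.87
position: [634.4, -16.1, 274.9]
ee_rot: [0.066, 0.998, 0.0, 0.005]
contact_force: [1.3, -0.6, 0.3]
gripper_width: 34.4
```

```bash
python3 - <<'E'
from h import *
grab('side','s11')
d=load('s11')
im=d['color'][140:205,195:265].astype(float)
im=np.clip(im*2.2,0,255).astype(np.uint8)
cv2.imwrite('pics/c9.png',cv2.resize(im[:,:,::-1],None,fx=11,fy=9,interpolation=cv2.INTER_CUBIC))
s=arm.read_state();print(s['position'],s['contact_force'],s['wrist_torque'],s['clock'],s['gripper_width'])
E
```

```text
[633.23232866 -15.84731925 272.13657201] [ 0.62211307 -0.33239615 -0.07674835] [ 0.04824404  0.00188561 -0.0172782 ] 11.9167 34.17414228514557
```

View pics/c9.png

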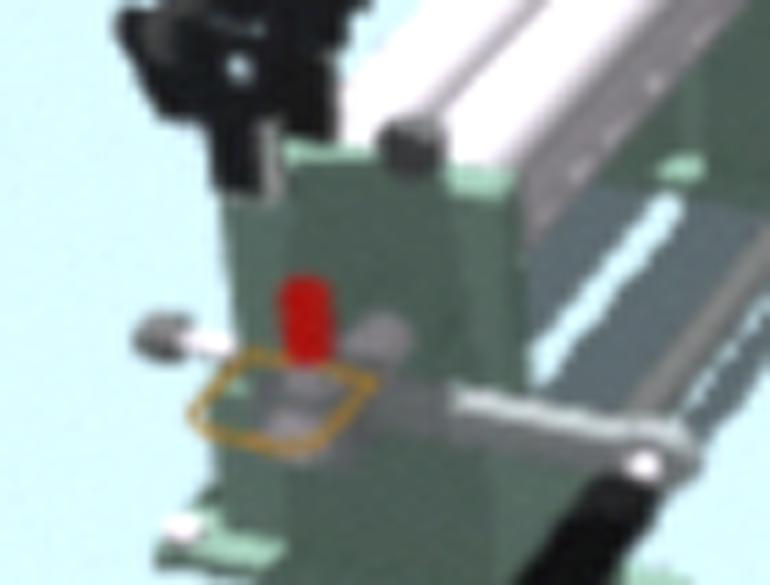

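Call:
apply_moves:
  plan: [-1, 0.004, 0.03, 0, 0, -1, 0.008, 0.06, 0, 0, -1, 0.0122, 0.0918, 0, 0, -1, 0.0122, 0.0918, 0, 0, -1, 0.0122, 0.0918, -0.035, 0, -1, 0.0122, 0.0918, -0.065, 0, -1, 0.0122, 0.0918, -0.085, 0, -1, 0.0122, 0.0918, -0.085, 0]

```text
clock: 12.58
position: [640.4, 75.0, 177.3]
ee_rot: [0.067, 0.998, -0.002, -0.006]
contact_force: [-0.5, -0.0, -0.2]
gripper_width: 85.6
```

```bash
python3 - <<'E'
from h import *
grab('side','s12')
d=load('s12')
im=d['color'][140:205,195:265].astype(float)
im=np.clip(im*2.2,0,255).astype(np.uint8)
cv2.imwrite('pics/c9.png',cv2.resize(im[:,:,::-1],None,fx=11,fy=9,interpolation=cv2.INTER_CUBIC))
grab('top','t12');crop('t12',200,120,300,200,7,'c7')
s=arm.read_state();print(s['position'],s['contact_force'],s['wrist_torque'],s['clock'],s['gripper_width'])
E
```

```text
[643.94562369  75.40560668 183.27375344] [ 0.81286639 -0.82063065  1.40445234] [-0.04616404 -0.07165614  0.01202283] 12.6833 85.16256490784829
```

View pics/c9.png

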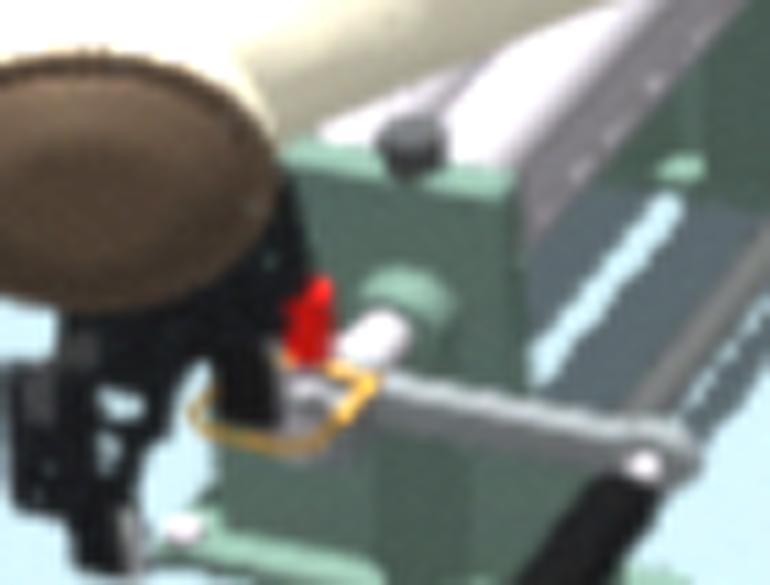

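View pics/c7.png

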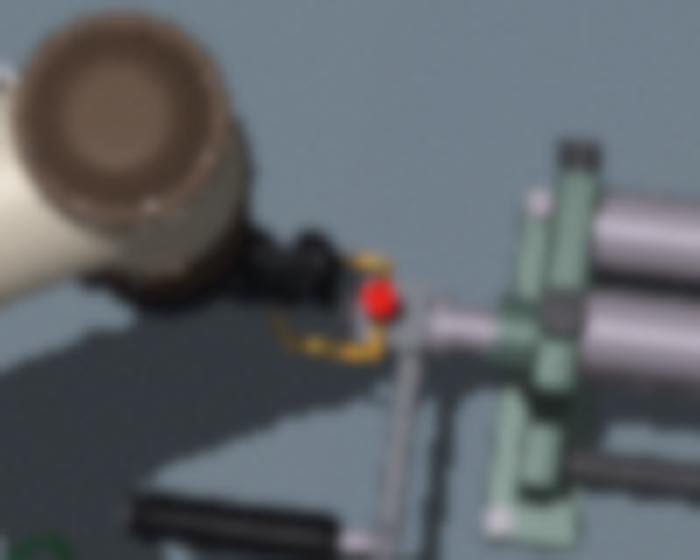

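```bash
python3 - <<'E'
from h import *
yaw=-0.131
e=np.array([-np.sin(yaw),np.cos(yaw)]);f=np.array([np.cos(yaw),np.sin(yaw)])
d=load('s12')
P=np.array([632.0,-15.9])
for v in range(176,194):
    print(v,' '.join('%3d,%3d,%3d|'%((p[:2]-P)@f,(p[:2]-P)@e,p[2]) if (p:=w(d,u,v))[2]>135 else '     .     |' for u in range(211,229)))
E
```

```text
176 -18,109,281| -22,111,283| -21,103,278| -14, 84,263| -14, 78,258|  -9, 63,246| -15, 66,250| -19, 67,252| -19, 61,247| -14, 46,235| -16, 41,232|  -3, 11,207|  -6, 10,208|  -7,  4,204|  29,-72,140|  13,-49,160|  10,-52,159|   2,-44,167|
177 -19,112,280| -23,112,280| -22,105,276| -13, 83,258|   3, 47,227|  -3, 52,232|  -3, 47,229| -12, 56,238| -15, 53,237| -16, 48,233|   1,  9,201|   0,  6,199|  -7, 11,204|  -8,  6,201|  -8,  0,196|  15,-54,151|   3,-38,166|  -1,-36,169|
178 -21,116,279| -20,109,274| -21,104,271| -12, 82,252|   1, 51,226|   0, 49,225|  -5, 51,228|  -9, 51,230|  -9, 44,225| -14, 46,227|   0, 12,199|  -2, 11,199|  -6, 10,200|  -7,  5,196|  -8,  0,192|   0,-24,173|  -2,-25,172|  -4,-28,171|
179 -20,115,274| -21,111,271| -14, 93,257| -11, 82,248|   0, 53,224|  -2, 52,224|  -5, 51,224| -10, 53,227| -13, 52,227| -14, 47,224|   1, 10,193|  -3, 13,196|  -7, 13,197|  -6,  3,190|  -9,  3,190|  -2,-17,174|  -4,-21,171|  -5,-27,167|
180 -21,116,272| -21,112,268| -11, 88,248|   5, 53,218|   0, 54,220|  -2, 52,220|  -4, 49,218|  -8, 50,220| -14, 54,224| -14, 47,220|   2, 10,188|  
[... 2483 characters left out ...]
  |      .     |      .     |      .     |      .     |      .     |      .     |      .     |      .     |      .     |   0, 22,149|  -4, 23,151|  -8, 22,152|  -8, 16,147| -12, 15,147| -16, 15,149| -15,  6,142|      .     |
192      .     |      .     |      .     |      .     |      .     |      .     |      .     |      .     |      .     |      .     |      .     |      .     |      .     |  -7, 14,141| -10, 12,140| -14, 12,141|      .     |      .     |
193      .     |      .     |      .     |      .     |      .     |      .     |      .     |      .     |      .     |      .     |      .     |      .     |      .     |      .     |      .     |      .     |      .     |      .     |
```

Call:
apply_moves:
  plan: [-1, 0, 0, -0.01, 0, -1, 0, -0.001, -0.016, 0, -1, -0.0002, -0.002, -0.022, 0, -1, -0.0005, -0.004, -0.028, 0, -1, -0.0008, -0.006, -0.034, 0, -1, -0.001, -0.008, -0.04, 0, -1, -0.0013, -0.01, -0.044, 0, -1, -0.0013, -0.01, -0.047, 0]

```text
clock: 13.35
position: [642.3, 65.3, 136.0]
ee_rot: [0.067, 0.998, -0.0, -0.001]
contact_force: [-0.3, -0.2, 0.6]
gripper_width: 85.5
```

```bash
python3 - <<'E'
from h import *
grab('side','s13')
d=load('s13')
im=d['color'][140:205,195:265].astype(float)
im=np.clip(im*2.2,0,255).astype(np.uint8)
cv2.imwrite('pics/c9.png',cv2.resize(im[:,:,::-1],None,fx=11,fy=9,interpolation=cv2.INTER_CUBIC))
s=arm.read_state();print(s['position'],s['contact_force'],s['wrist_torque'],s['clock'],s['gripper_width'])
E
```

```text
[642.10811036  65.44847206 135.53309555] [-0.72800789  0.33518568 -0.08068278] [-0.04089211  0.05507757 -0.04547807] 13.4 85.52905310260138
```

View pics/c9.png

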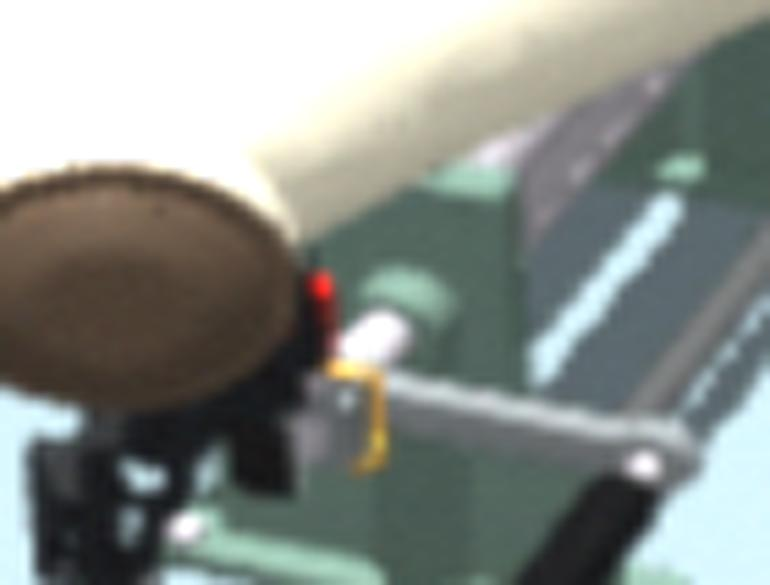

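Call:
apply_moves:
  plan: [-1, 0.001, 0.01, 0, 0, -1, 0.002, 0.02, 0.005, 0, -1, 0.002, 0.025, 0.035, 0, -1, 0.002, 0.025, 0.07, 0, -1, 0.002, 0.025, 0.103, 0, -1, -0.015, 0.015, 0.103, 7, -1, -0.035, 0.01, 0.103, 14, -1, -0.055, 0.005, 0.103, 21]

```text
clock: 14.07
position: [587.8, 72.0, 241.4]
ee_rot: [-0.12, 0.993, 0.0, 0.001]
contact_force: [-1.3, -0.9, -0.1]
gripper_width: 85.1
```

Call:
apply_moves:
  plan: [-1, -0.01, -0.002, 0, 7, -1, -0.02, -0.003, 0, 14, -1, -0.03, -0.004, 0, 21, -1, -0.04, -0.005, 0, 28, -1, -0.05, -0.006, 0, 35, -1, -0.0567, -0.006, 0, 42, -1, -0.0567, -0.0064, 0, 49, -1, -0.0567, -0.0064, 0, 56]

```text
clock: 14.73
position: [531.1, 65.6, 241.3]
ee_rot: [-0.572, 0.82, -0.0, 0.001]
contact_force: [0.6, -1.0, -0.5]
gripper_width: 85.2
```

```bash
python3 - <<'E'
from h import *
grab('side','s14')
d=load('s14')
im=d['color'][140:225,195:265].astype(float)
im=np.clip(im*2.2,0,255).astype(np.uint8)
cv2.imwrite('pics/c9.png',cv2.resize(im[:,:,::-1],None,fx=9,fy=7,interpolation=cv2.INTER_CUBIC))
grab('top','t14');crop('t14',200,120,300,200,7,'c7')
s=arm.read_state();print(s['position'],s['contact_force'],s['ee_rot'],s['clock'],s['gripper_width'])
E
```

```text
[531.38559126  65.52777057 241.02206567] [-0.04241727 -0.06994074  0.26544929] [-5.69449725e-01  8.22025625e-01 -1.99206022e-04  9.18089480e-04] 14.8333 85.46768190425662
```

View pics/c9.png

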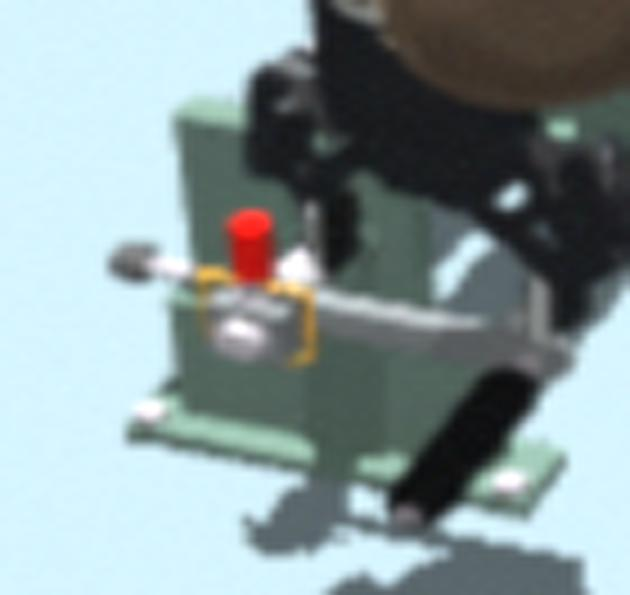

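View pics/c7.png

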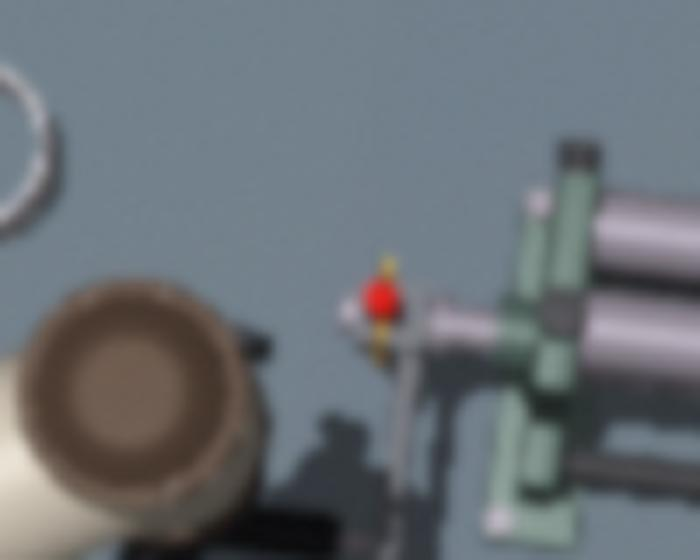

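Call:
apply_moves:
  plan: [-1, 0, 0, -0.03, 6.6, -1, 0, 0, -0.06, 13.1, -1, 0, 0, -0.085, 13.1, -1, 0, 0, -0.0985, 13.1, -1, 0, 0, -0.0985, 13.1, 0, 0, 0, -0.0985, 13.1, 1, 0, 0, -0.0985, 13.1, 1, 0, 0, -0.0985, 13.1]

```text
clock: 15.5
position: [532.3, 65.0, 143.2]
ee_rot: [-0.659, 0.752, -0.001, 0.002]
contact_force: [-0.2, 0.0, -0.9]
gripper_width: 51.4
```

Call:
apply_moves:
  plan: [1, 0, 0, 0, 0, 1, 0, 0, 0, 0, 1, 0, 0, 0, 0, 1, 0, 0, 0, 0]

```text
clock: 15.83
position: [531.4, 64.7, 142.0]
ee_rot: [-0.659, 0.752, -0.0, 0.001]
contact_force: [0.5, 0.2, 0.9]
gripper_width: 24.3
```

```bash
python3 - <<'E'
from h import *
s=arm.read_state();print(s['position'],s['contact_force'],s['wrist_torque'],s['ee_rot'],s['clock'],s['gripper_width'])
# arc table
import numpy as np
f=np.array([np.cos(-.131),np.sin(-.131)])
for th in np.arange(0.1,1.66,0.1).tolist()+[1.5708]:
    dt=110*(1-np.cos(th));dz=110*np.sin(th);print(round(th,2),(dt*f/1000).round(4),round(dz/1000,4))
E
```

```text
[531.41743292  64.67020052 142.00159886] [0.45448502 0.19002462 0.86799611] [ 0.32039908  0.02378759 -0.03954524] [-6.59059826e-01  7.52090204e-01 -1.45710064e-04  6.69820146e-04] 15.8333 24.314569462477632
0.1 [ 0.0005 -0.0001] 0.011
0.2 [ 0.0022 -0.0003] 0.0219
0.3 [ 0.0049 -0.0006] 0.0325
0.4 [ 0.0086 -0.0011] 0.0428
0.5 [ 0.0134 -0.0018] 0.0527
0.6 [ 0.019  -0.0025] 0.0621
0.7 [ 0.0256 -0.0034] 0.0709
0.8 [ 0.0331 -0.0044] 0.0789
0.9 [ 0.0413 -0.0054] 0.0862
1.0 [ 0.0501 -0.0066] 0.0926
1.1 [ 0.0596 -0.0079] 0.098
1.2 [ 0.0695 -0.0092] 0.1025
1.3 [ 0.0799 -0.0105] 0.106
1.4 [ 0.0905 -0.0119] 0.1084
1.5 [ 0.1013 -0.0134] 0.1097
1.6 [ 0.1122 -0.0148] 0.11
1.57 [ 0.1091 -0.0144] 0.11
```

Call:
apply_moves:
  plan: [1, 0.0005, -0.0001, 0.011, 0, 1, 0.0022, -0.0003, 0.0219, 0, 1, 0.0049, -0.0006, 0.0325, 0, 1, 0.0086, -0.0011, 0.0428, 0, 1, 0.0134, -0.0018, 0.0527, 0, 1, 0.019, -0.0025, 0.0621, 0, 1, 0.0256, -0.0034, 0.0709, 0, 1, 0.0256, -0.0034, 0.0709, 0]

```text
clock: 16.5
position: [554.8, 61.5, 212.8]
ee_rot: [-0.659, 0.752, 0.002, -0.002]
contact_force: [-7.7, 3.5, 4.2]
gripper_width: 24.0
```

```bash
python3 - <<'E'
from h import *
grab('side','s15')
d=load('s15')
im=d['color'][140:225,195:265].astype(float)
im=np.clip(im*2.2,0,255).astype(np.uint8)
cv2.imwrite('pics/c9.png',cv2.resize(im[:,:,::-1],None,fx=9,fy=7,interpolation=cv2.INTER_CUBIC))
s=arm.read_state();print(s['position'],s['contact_force'],s['wrist_torque'],s['clock'],s['gripper_width'])
E
```

```text
[554.50150227  61.56120439 212.45767251] [-6.64116286  4.61607509  4.04324979] [ 1.23560614  2.04144499 -0.11622566] 16.55 23.975322950225326
```

View pics/c9.png

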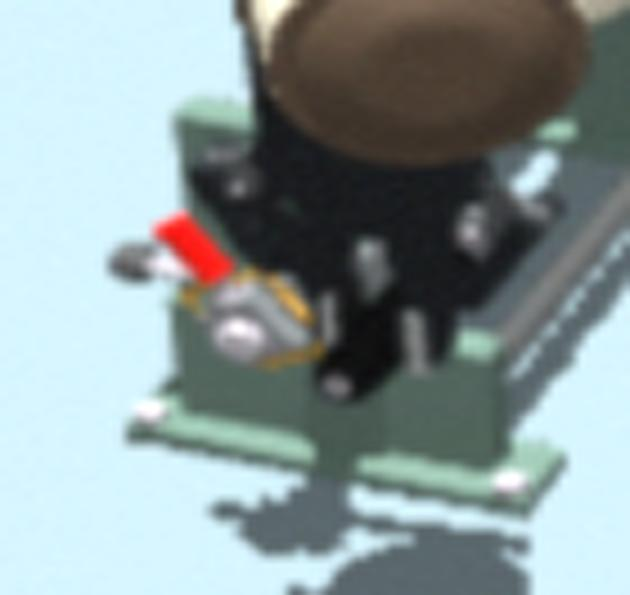

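Call:
apply_moves:
  plan: [1, 0.0065, -0.0009, 0.009, 0, 1, 0.0148, -0.0019, 0.0165, 0, 1, 0.0237, -0.0031, 0.023, 0, 1, 0.0333, -0.0044, 0.0284, 0, 1, 0.0434, -0.0057, 0.033, 0, 1, 0.0539, -0.007, 0.0365, 0, 1, 0.0646, -0.0085, 0.039, 0, 1, 0.0646, -0.0085, 0.039, 0]

```text
clock: 17.22
position: [622.5, 52.5, 253.4]
ee_rot: [-0.659, 0.752, -0.001, 0.001]
contact_force: [-1.3, 1.1, 6.7]
gripper_width: 23.7
```

```bash
python3 - <<'E'
from h import *
grab('side','s16')
d=load('s16')
im=d['color'][140:225,195:265].astype(float)
im=np.clip(im*2.2,0,255).astype(np.uint8)
cv2.imwrite('pics/c9.png',cv2.resize(im[:,:,::-1],None,fx=9,fy=7,interpolation=cv2.INTER_CUBIC))
s=arm.read_state();print(s['position'],s['contact_force'],s['wrist_torque'],s['clock'],s['gripper_width'])
p=s['position'];print('t',p[0]*np.cos(.131)-p[1]*np.sin(.131),'z',p[2]+19)
E
```

```text
[622.22513519  52.59983665 253.37321998] [-2.06696191  2.00320376  4.97394464] [ 0.35551059  0.55603286 -0.02372048] 17.2667 24.08642981528805
t 610.022875963437 z 272.37321997522713
```

View pics/c9.png

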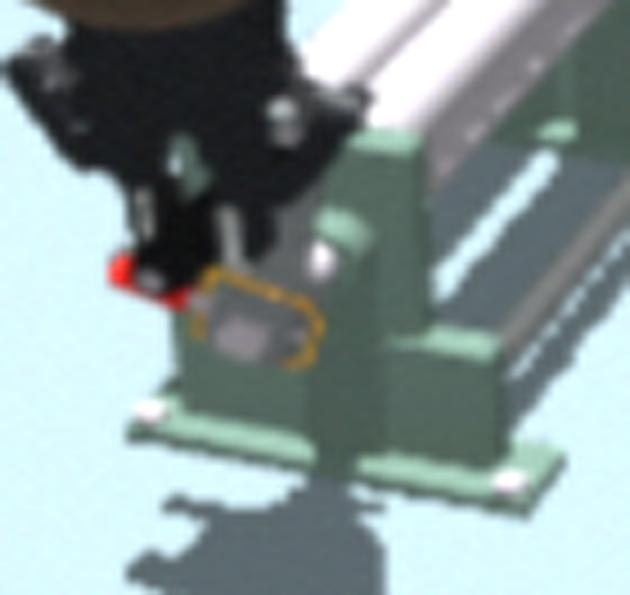

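Call:
apply_moves:
  plan: [1, 0.007, -0.0009, 0.001, 0, 1, 0.014, -0.0018, 0.002, 0, 1, 0.018, -0.0024, 0.0025, 0, 1, 0.018, -0.0024, 0.0025, 0, 1, 0.018, -0.0024, 0.0025, 0]

```text
clock: 17.68
position: [640.1, 50.2, 254.9]
ee_rot: [-0.659, 0.752, -0.001, 0.001]
contact_force: [-1.7, 1.2, 4.1]
gripper_width: 24.1
```

```bash
python3 - <<'E'
from h import *
s=arm.read_state();print(s['position'],s['contact_force'],s['wrist_torque'],s['clock'],s['gripper_width'])
p=s['position'];print('t',p[0]*np.cos(.131)-p[1]*np.sin(.131),'z',p[2]+19)
E
```

```text
[640.14296401  50.20577803 254.91784559] [-1.68935539  1.24783343  4.10784898] [ 0.38094977  0.32246966 -0.01437754] 17.6833 24.131934028030695
t 628.0999060416091 z 273.9178455868141
```

Call:
apply_moves:
  plan: [-1, 0, 0, 0, 0, -1, 0, 0, 0, 0, -1, 0, 0, 0, 0, -1, 0, 0, 0, 0, -1, 0, 0, 0.02, 0, -1, 0, 0, 0.05, 0, -1, -0.02, 0.02, 0.085, 0, -1, -0.05, 0.05, 0.09, 0]

```text
clock: 18.35
position: [594.8, 96.5, 347.8]
ee_rot: [-0.658, 0.753, -0.003, 0.003]
contact_force: [0.3, 1.8, 1.8]
gripper_width: 85.3
```

Call:
apply_moves:
  plan: [-1, -0.025, 0.035, 0, 0, -1, -0.05, 0.07, 0, 0, -1, -0.075, 0.105, 0, 0, -1, -0.1, 0.14, 0, 0, -1, -0.125, 0.175, 0, 0, -1, -0.15, 0.21, 0, 0, -1, -0.15, 0.21, 0, 0, -1, -0.15, 0.21, 0, 0]

```text
clock: 19.02
position: [440.2, 309.8, 343.2]
ee_rot: [-0.661, 0.751, 0.0, -0.0]
contact_force: [0.2, -0.0, -0.4]
gripper_width: 85.5
```

```bash
python3 - <<'E'
from h import *
grab('side','s17');grab('top','t17')
d=load('s17')
im=d['color'][140:225,195:265].astype(float)
im=np.clip(im*1.6,0,255).astype(np.uint8)
cv2.imwrite('pics/c9.png',cv2.resize(im[:,:,::-1],None,fx=9,fy=7,interpolation=cv2.INTER_CUBIC))
crop('t17',200,120,300,200,7,'c7')
s=arm.read_state();print(s['position'],s['contact_force'],s['clock'],s['gripper_width'])
E
```

```text
[441.63802361 307.75500034 343.16350149] [ 0.4688689  -0.56316682  0.88439172] 19.1167 85.28013461067691
```

View pics/c9.png

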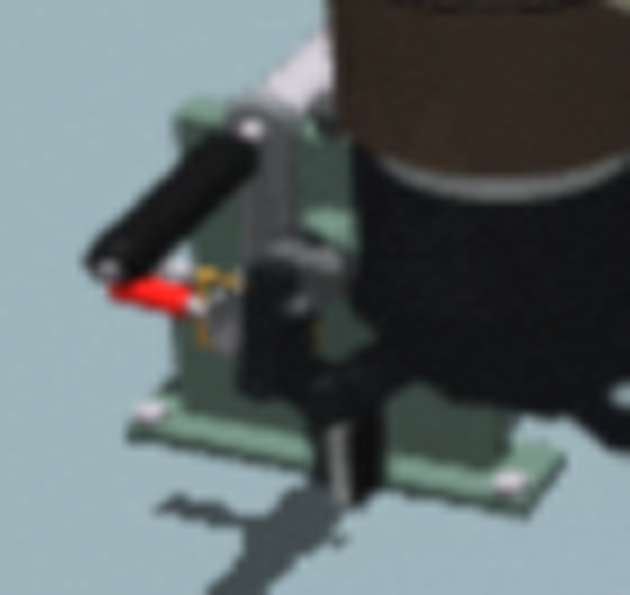

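View pics/c7.png

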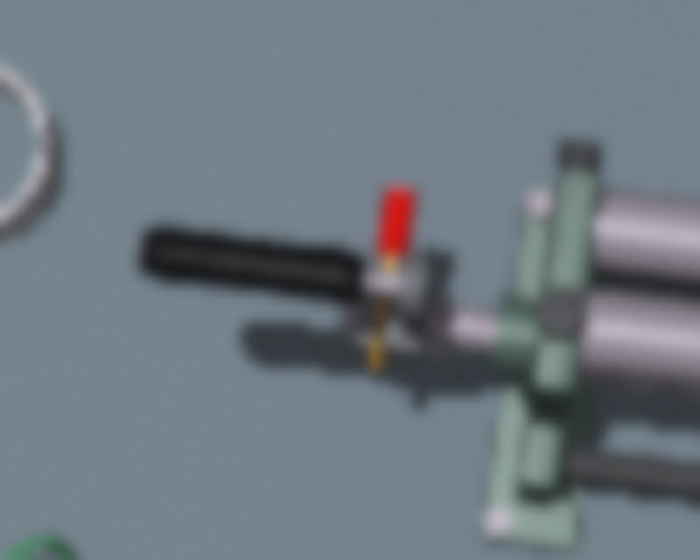

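View pics/s17.png

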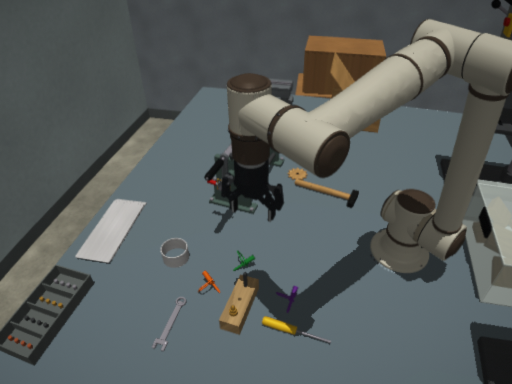

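```bash
python3 - <<'E'
from h import *
from scipy.optimize import least_squares
yaw=-0.131
e=np.array([-np.sin(yaw),np.cos(yaw)]);f=np.array([np.cos(yaw),np.sin(yaw)])
for n,box in(('t17',(215,260,145,170)),('s17',(200,228,150,182))):
    d=load(n);P=[]
    for v in range(box[2],box[3]):
        for u in range(box[0],box[1]):
            if d['range_z'][v,u]>0 and d['color'][v,u].max()<50:
                p=w(d,u,v)
                if p[2]>240 and 75<p[:2]@e<175:P.append([p[:2]@f,p[:2]@e,p[2]])
    H=np.array(P);print(n,len(H))
    r=least_squares(lambda q:np.hypot(H[:,0]-q[0]-q[2]*(H[:,1]-120),H[:,2]-q[1])-13,[625,270,0],loss='soft_l1');print('handle axis t,z',r.x,np.median(abs(r.fun)))
E
```

```text
t17 167
handle axis t,z [6.22924276e+02 2.69048479e+02 1.25621586e-02] 1.6239201809418535
s17 161
handle axis t,z [6.26645467e+02 2.67222082e+02 1.10634207e-02] 1.0864731666177594
```

```bash
python3 - <<'E'
from h import *
print(arm.job_done())
E
```

```text
the job is handed in; nothing more can be done
None
```

I handed the job in at about 19 s of the 72 s allowed. The pin is locked in the crank, and the handle stands straight above the shaft with the gripper clear.

**What I did:**
- Swung the crank down level by its handle.
- Took the red pin from the rack, lowered it into the cross hole with the loop pointing out along the shaft, and pressed it home. It seated on the collar at 11 N, with the TCP about 16 mm above the hub top, the same offset as when I gripped the pin in the rack.
- Pushed the loop bar down with one finger until it snapped shut, then cranked the handle up a quarter turn, let go and moved away.

**Last checks:**
- **Loop and pin:** the pictures after snapping show the loop hanging shut. It turned with the crank, with the pin now pointing sideways and the handle above the shaft.
- **Handle angle:** my handle fits put it within about 0.02 rad of vertical, slightly short if anything. The two cameras disagreed by about 4 mm (side t = 626.6, top t = 622.9, against a shaft at about 628.2). I trusted the side camera, which had matched the arm's own position at the level stage.
- **Roll angle:** I could not see this directly. I expect it to lag the crank by the stated play, up to 0.25 rad.
- **Forces:** every force reading at the end of a move was 11 N or less.
- **Other items:** those I could see in the last side picture (punch, step drill, cuff, wrench, screwdriver, mallet, gear) looked unmoved. The arm hid the oil can in that picture.

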